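Turn the heel lifts on the drying rack and restart the timer

ROBOT

A 6-joint arm with a two-finger parallel gripper is mounted at the origin on the work surface. World frame = base frame: x ahead of the robot, y to its left, z up, the work surface at z = 0. Lengths are in mm, angles in rad, forces in N, time in s.
With the tool pointing down it reaches from about 350 to 850 mm from the base axis. Payload 8.1 kg.
Tool frame: the origin (TCP) lies midway between the tips of the shut fingers; the grasp point (between the pads) lies 19 mm behind it; x points along the fingers, z is the direction in which the jaws open and shut, and the axes are right-handed (so a half turn about x gives the same grasp; the last joint's range is limited). The gripper opens to 85 mm and grips with 20 to 120 N. Pads are 22 mm wide; open, the fingers measure 114 mm over their backs; the gripper's body (76 mm by 85 mm) begins 54 mm behind the grasp point. The pads swing forward as they close: fully open they stand 13 mm farther back than shut.
Start: joints at [1.184, 0.13, 1.488, -0, 1.523, -0.085], TCP at [178.322, 572.893, 231.292] pointing down, gripper open.
Joint ranges: [-2.96, 2.96], [-0.89, 2.26], [0.02, 2.5], [-1.34, 4.48], [0, 2.73], [-2.66, 2.66]. Speed limits (rad/s): [2.39, 2.39, 2.79, 3.14, 3.14, 3.14].

INTERFACE

Orientations are given as a unit quaternion [x, y, z, w].
In Python, from cell import ctrl, read_camera, spot_in gives the robot as it stands.
- The arm moves only by the tool apply_moves, never from a script. Its argument "increments" is one flat list of numbers, 6 for each row, row after row: the shift along the tool's x, y, z scaled (see below), then the turn, a rotation vector about the tool's x, y, z scaled (see below). A call has 1 to 5 rows; each row is the pose to reach, as a shift and turn from the pose commanded when the call began, along the tool's axes at that moment, turning the shorter way round; what a row does not reach only later rows make up. The controller multiplies each number of a shift by 0.12 m and each number of a turn by 180 degrees. A row lasts 1/8 s, in which the tool goes at most 62.5 mm and 10.7 degrees, less where a joint would pass 70% of its speed; a pose out of reach is approached as far as the arm can. A call with a number of a shift or a turn outside -1 to 1 is refused whole. A call with a gripper value outside its range is refused whole. "hand" is the gripper's target within -1 to 1 (fully open at 1, half-way at 0, shut at -1), set as the call begins (left out, the last holds). The fingers move at their own pace and stop on an object; the grip force is fixed at half the most. Time passes only in rows, so rows that repeat a pose let the fingers close. It gives the time, the measured TCP pose, the force and the opening at its end, in the units of the state.
- ctrl.read_state(): the state, without advancing time (a new reading comes with each control period).
- read_camera(name): name is "scene" or "side" or "wrist"; returns a dict with "img" (400x640x3 uint8, red, green, blue), "range_z" (400x640 float32, mm along the optical axis (not along the pixel's ray), 0 where there is no reading), "vertical_fov" (degrees; the focal length in pixels is half the picture's height over the tangent of half this angle, whatever the lens; pixels are square), "cx", "cy" (the principal point, pixels), "cam_to_world" (4x4, takes a point from camera to world coordinates). Camera axes: x right, y up, looking along -z (the intrinsics and any distortion apply to the point x, -y, -z); pixel columns grow to the right and rows downward; lengths in mm; the calibration is good to about 2 mm. A picture is of the moment at which its call begins.
- ctrl.hand_in(): hands the job in, once; it reports no verdict.
Trained networks look in a picture, given as the dict that the camera call returned (one of the last four; its "shot" number tells which), for a name from the list of things; names that differ only in an ending like _2 or _b are one class to them, and where a whole thing is asked for, a point or a joint stands for the part that bears it (a point fixed in the world has none). Each returns a list of dicts, best first, with "confidence" (0 to 1); they miss things now and then, are a little off and sometimes report something else, mostly with a low value. They report only what shows in the picture. A call takes as long as a camera call. They do not tell look-alikes from the thing itself.
- spot_in(name, picture): "location" ([row, column] in pixels, amid what is visible of it).
The state is a dict: "time": time; "joint_positions": joint angles; "dq": joint speeds; "joint_efforts": joint torques, N m; "tcp_pos": TCP position; "orientation": TCP orientation; "ft_force": force on the tool from outside, world axes, zero at the start; "moment": the same for the moment, N m; "opening": finger opening in mm.
Only numpy, scipy, OpenCV 4.12 (cv2) and the standard library are available. Lean on these libraries where they do the work, as an engineer would, in place of code of your own. Each camera call takes 0.05 s, during which the arm holds its last target. There are 200 camera calls.

TASK

The heel lifts on the drying rack lie leather side up: take the turner off its hooks and use it to flip every one over, so that each lies flat on the rack, black rubber side up; the faces are tacky, so never touch a lift with the gripper. When all are turned, bring the timer's knob back to its zero stop, then push its start button fully down; leave the turner hanging on its hooks as you found it and everything let go. Do not disturb the other things on the bench.

Things in the scene. Friction and masses are not known exactly. Their poses are not given: they have to be found in the camera images.
- rack: Fixed metal drying rack, 320 (x) x 480 (y) mm. Origin: middle of its underside, on the table. 19 upright ribs run along its x over the whole length, at y = 26 mm x k, k = -9..9: each 4 mm wide, top 24 mm above the table. Between them grooves 22 mm wide, open at both ends, floor 8 mm above the table.
- stand: Fixed hook stand. Origin: middle of its base (130 x 120 mm) on the table. Column 84 mm wide at x = -42 mm (robot's side), 131 mm high. Two parallel hooks, 9 mm wide, run from it to +x at y = +30 and -30 mm, upper face 120 mm above the table, flat from x = -34 to +34 mm, then an upturned tip 14 mm high.
- stand_hang (a point): Point 60 mm above the stand's origin: where the turner's origin is when it hangs properly (give or take a few mm), with its x axis along the stand's x, its cross bar across both hooks.
- turner: Turner (slotted, cranked spatula), 160 g. Origin: on the handle's axis, level with the tines' underside; z up the handle, x the way the tines point. Upright wooden handle 16 mm wide (y) x 24 mm (x), z = 33 to 128 mm. Steel cross bar through it 84 mm long (y), x = -12 to +18 mm, z = 60 to 66 mm; it hangs by this.
- turner_grip (a point): On the turner's handle axis at z = 105 mm: where to grip it, across its y (16 mm wide).
- turner_tip (a point): Level with the underside of the tines' ends, midway between them (turner x = 80 mm). Two flat steel tines 10 mm wide, 3 mm thick, at turner y = +13 and -13 mm, run from x = 6 to 80 mm. Only tines and their 10 mm wide posts (x = 6 to 10 mm) lie below turner z = 30 mm, so the tines drop into two neighbouring rack grooves, one each side of a rib.
- timer: Fixed grey drying timer box, 165 (x) x 140 (y) x 60 mm high, a knob and a start button on top. Origin: on the table, under the knob's axis; the box spans x = -60 to +105 mm. The black tick on its top towards -x of the knob marks zero; white ticks follow clockwise.
- dial (a joint): Angle of the timer's knob (rad): 0 at its zero stop, growing as it turns clockwise seen from above, at most 3.4. Turn it anticlockwise to bring it back; it stays where it is left (0.03 N m of friction).
- dial_grip (a point): On the knob's axis (over the timer's origin), 97 mm above the table, mid-height of the knob's bar: a black bar 42 mm long, 14 mm wide, 32 mm high, its top 104 mm above the table. The x axis of this point lies along the bar; at zero it is the timer's x axis, and the bar's white pointer is at its -x end.
- start (a joint): Travel of the timer's round start button (m): 0 released, 0.006 fully down; a spring brings it back; fully down takes 5 N.
- start_top (a point): Middle of the start button's top, 82 mm above the table when released; a grey cap 28 mm across in a black ring 44 mm across, 78 mm from the knob's axis along the timer's +x (the far side of the box). It is pressed straight down.
- lift1: Shoe heel lift: a D-shaped plate 10 mm thick, 60 mm across, about 60 g, its edge an arc of 30 mm radius about the origin, with a straight side 22 mm from the origin towards its +x, 54 mm long. Origin: centre of the arc on the black rubber face; z points out of the brown leather face, so z up means leather up. It lies flat across the ribs of the rack. May be absent.
- lift2: Shoe heel lift: a D-shaped plate 10 mm thick, 60 mm across, about 60 g, its edge an arc of 30 mm radius about the origin, with a straight side 22 mm from the origin towards its +x, 54 mm long. Origin: centre of the arc on the black rubber face; z points out of the brown leather face, so z up means leather up. It lies flat across the ribs of the rack. May be absent.
- lift3: Shoe heel lift: a D-shaped plate 10 mm thick, 60 mm across, about 60 g, its edge an arc of 30 mm radius about the origin, with a straight side 22 mm from the origin towards its +x, 54 mm long. Origin: centre of the arc on the black rubber face; z points out of the brown leather face, so z up means leather up. It lies flat across the ribs of the rack. May be absent.
- lift4: Shoe heel lift: a D-shaped plate 10 mm thick, 60 mm across, about 60 g, its edge an arc of 30 mm radius about the origin, with a straight side 22 mm from the origin towards its +x, 54 mm long. Origin: centre of the arc on the black rubber face; z points out of the brown leather face, so z up means leather up. It lies flat across the ribs of the rack. May be absent.
- hammer: Bystander, to be left alone: cobbler's hammer, 260 mm, lying flat; handle of dark wood. Origin: its underside's middle.
- tin: Bystander, to be left alone: round closed tin, 72 mm across, 90 mm high, standing. Origin: its underside's middle.
- taperoll: Bystander, to be left alone: roll of paper tape, 90 mm across, 30 mm high, lying flat. Origin: its underside's middle.
- jar: Bystander, to be left alone: brown glass jar, 60 mm across, 100 mm high, standing. Origin: its underside's middle.
- awl: Bystander, to be left alone: awl with a wooden handle, 150 mm, lying flat. Origin: its underside's middle.
Mind the look-alikes: they are no part of the job. What is shaped like the lift1 but blue is not meant.

How it is judged (in metres and radians):
On the way, in this order (a step that is already met when the one before it is completed fails the run):
1. the turner is lifted up off its hooks (z of turner in the frame of stand above 0.085 m), for 0.2 s.
2. every lift lies flat on the rack, rubber side up (angle between each of lift1, lift2, lift3, lift4's own z axis and vertical above 3 rad and z of lift1 in the frame of rack between 0.03 and 0.04 m and linear speed of each of lift1, lift2, lift3, lift4 below 0.03 m/s and x of lift1 in the frame of rack between -0.16 and 0.16 m and y of lift1 in the frame of rack between -0.235 and 0.235 m and z of lift2 in the frame of rack between 0.03 and 0.04 m and x of lift2 in the frame of rack between -0.16 and 0.16 m and y of lift2 in the frame of rack between -0.235 and 0.235 m and z of lift3 in the frame of rack between 0.03 and 0.04 m and x of lift3 in the frame of rack between -0.16 and 0.16 m and y of lift3 in the frame of rack between -0.235 and 0.235 m and z of lift4 in the frame of rack between 0.03 and 0.04 m and x of lift4 in the frame of rack between -0.16 and 0.16 m and y of lift4 in the frame of rack between -0.235 and 0.235 m), for 0.2 s.
3. after that, the knob is back at its zero stop (value of joint dial below 0.07 rad), for 0.2 s.
4. after that, the start button is pushed down (value of joint start above 0.0045 m), for 0.1 s.
At the end, for the whole second after the job is handed in: Every lift lies flat (8 degrees) and still on the ribs, rubber up, its middle over the rack; the knob is within 0.07 rad of zero; the turner hangs with its cross bar on both hooks (within 25 mm along, 12 mm across), upright within 8 degrees, pointing along the hooks within 0.35 rad (all of step 2 and angle between turner's own z axis and vertical below 0.15 rad and z of turner in the frame of stand between 0.054 and 0.067 m and linear speed of turner below 0.03 m/s and angle between the x axis of turner and the x axis of stand, either way round below 0.35 rad and x of turner in the frame of stand between -0.025 and 0.025 m and y of turner in the frame of stand between -0.012 and 0.012 m and value of joint dial below 0.07 rad); the robot touches nothing.
It fails at once if a finger or another part of the robot touches a lift with more than 1 N (contact force between any of the fingers, the arm and lift1 above 1 N or contact force between any of the fingers, the arm and lift2 above 1 N or contact force between any of the fingers, the arm and lift3 above 1 N or contact force between any of the fingers, the arm and lift4 above 1 N).
It fails at once if a bystander is moved more than 30 mm (distance of any of hammer, tin, taperoll, jar, awl from where it was at the start of the episode above 0.03 m).
Of lift1, lift2, lift3, lift4 only 2 to 4 are there at a start; the rules pass over those that are not, and their reading is None.
At some moment in a run one of lift1, lift2, lift3, lift4 may be knocked a few centimetres aside while the robot is not near it.
It also fails if it takes over 208 s, if anything falls off the work surface, if the arm or the gripper's body presses on something with over 40 N, if the wrist force passes 120 N, or if a joint passes its speed limit or range.

## Working session

There is one attempt and no reset: what is moved stays moved. The work goes in short steps, Python scripts to look and compute and a tool call to move; the robot and the scene stay as the last step left them, time stands still between calls to the robot, and variables do not carry over. Pictures are saved under pics/ and viewed, about 12 in all and at most 16, crops included, and the job is handed in when it is done.

Besides the shell and the picture viewer there is one more tool, called after "Request:" as name(argument=value, ...) on one line, values as JSON. apply_moves: Moves the arm, as the interface text tells. Its arguments: {"type":"object","properties":{"increments":{"type":"array","items":{"type":"number","minimum":-1,"maximum":1}},"hand":{"type":"number"}},"required":["increments"]}

```bash
ls; mkdir -p pics; cat > h.py <<'E'
import numpy as np, cv2
from scipy.spatial.transform import Rotation as R
from cell import ctrl, read_camera, spot_in
def save(p,name,crop=None,scale=1):
    im=cv2.cvtColor(p["img"],cv2.COLOR_RGB2BGR)
    if crop: r0,r1,c0,c1=crop; im=im[r0:r1,c0:c1]
    if scale!=1: im=cv2.resize(im,None,fx=scale,fy=scale,interpolation=cv2.INTER_CUBIC)
    cv2.imwrite("pics/"+name+".png",im)
def cloud(p):
    h,w=p["range_z"].shape; f=h/2/np.tan(np.radians(p["vertical_fov"])/2)
    v,u=np.mgrid[0:h,0:w].astype(float); d=p["range_z"]
    X=np.stack([(u-p["cx"])*d/f,-(v-p["cy"])*d/f,-d,np.ones_like(d)],-1)@np.array(p["cam_to_world"]).T
    X=X[...,:3]; X[d<=0]=np.nan
    return X
def at(X,rc,k=2):
    r,c=map(int,rc); return np.nanmedian(X[max(r-k,0):r+k+1,max(c-k,0):c+k+1].reshape(-1,3),0).round(1)
E
python3 - <<'E'
from h import *
s=ctrl.read_state(); print(s)
for n in ["scene","side"]:
    p=read_camera(n); print({k:(v if not hasattr(v,'shape') or v.size<20 else v.shape) for k,v in p.items()})
    save(p,n+"0"); np.savez("/tmp/"+n+"0",**{k:np.array(v) for k,v in p.items() if v is not None and k!='shot'})
    X=cloud(p)
    for t in ["lift1","turner","turner_grip","stand","rack","timer","dial_grip","start_top","hammer","tin","jar","awl","taperoll"]:
        for d in spot_in(t,p)[:6]: print(n,t,np.round(d["location"]),round(d["confidence"],2),at(X,d["location"]))
E
```

```text
pics
{'time': 0.0, 'joint_positions': array([ 1.18361948e+00,  1.31141471e-01,  1.48928336e+00,  7.44189693e-06,
        1.52299406e+00, -8.53612973e-02]), 'dq': array([ 0.00017316,  0.0006675 , -0.00242008,  0.00171111, -0.0005945 ,
        0.00017596]), 'joint_efforts': array([-1.21906094e-03, -5.69414985e+01, -5.00539076e+01, -3.14190293e-04,
        1.51241227e-02, -3.93845276e-07]), 'tcp_pos': array([178.09911619, 572.3850273 , 230.25395268]), 'orientation': array([-0.41948417,  0.57003729,  0.41881464,  0.56893305]), 'ft_force': array([-0.38748251,  0.47565528,  0.45036503]), 'moment': array([ 0.0237501 , -0.04783557, -0.03083142]), 'opening': 85.35709061760217}
{'img': (400, 640, 3), 'range_z': (400, 640), 'vertical_fov': 45.67425203036649, 'cx': 325.24582084071227, 'cy': 201.87947417312625, 'cam_to_world': array([[-8.42838026e-01, -4.74947597e-01,  2.53078727e-01,
         8.72572294e+02],
       [ 5.38076052e-01, -7.35041563e-01,  4.12538558e-01,
         5.72647544e+02],
       [-9.91081381e-03,  4.83878786e-01,  8.75078908e-01,
         1.23926768e+03],
       [ 0.00000000
[... 2151 characters left out ...]
 turner_grip [326. 307.] 0.69 [ 450.7 -378.9  128.3]
side turner_grip [366. 382.] 0.59 [ 628.  -457.6   21.1]
side turner_grip [234. 344.] 0.43 [619.1  -9.9  11.4]
side stand [347. 299.] 0.86 [ 429.6 -375.1   14.2]
side stand [146. 335.] 0.26 [665.8 455.1  20.1]
side rack [233. 344.] 0.68 [619.1  -9.9  11.4]
side rack [196. 317.] 0.63 [548.1 156.2  35.1]
side timer [162. 290.] 0.74 [472.6 322.1  62.2]
side dial_grip [150. 284.] 0.64 [449.6 344.4 101.7]
side hammer [366. 379.] 0.74 [ 623.1 -454.9   24.1]
side tin [154. 353.] 0.56 [713.3 320.1  73.2]
side jar [314. 414.] 0.68 [ 725.6 -365.9  100. ]
side awl [138. 300.] 0.62 [531.9 521.3  18. ]
side taperoll [147. 332.] 0.69 [657.6 454.8  13.1]
```

```bash
python3 - <<'E'
import cv2
a=cv2.imread("pics/scene0.png")[60:400,160:480]; cv2.imwrite("pics/scene0z.png",cv2.resize(a,None,fx=1.75,fy=1.75,interpolation=cv2.INTER_CUBIC))
E
```

```text
(no output)
```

View pics/scene0z.png

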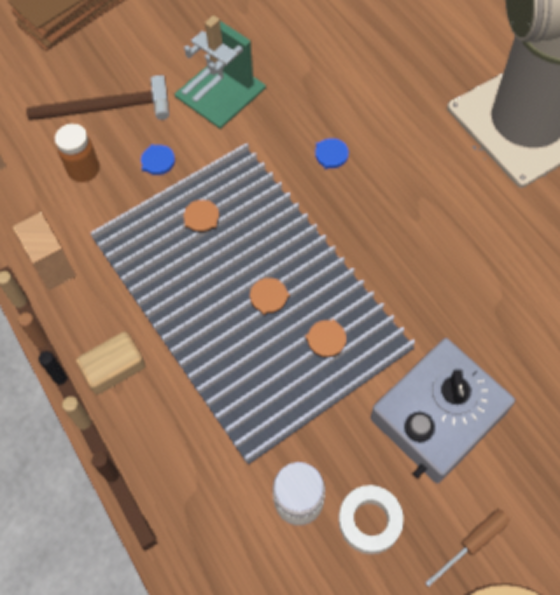

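View pics/side0.png

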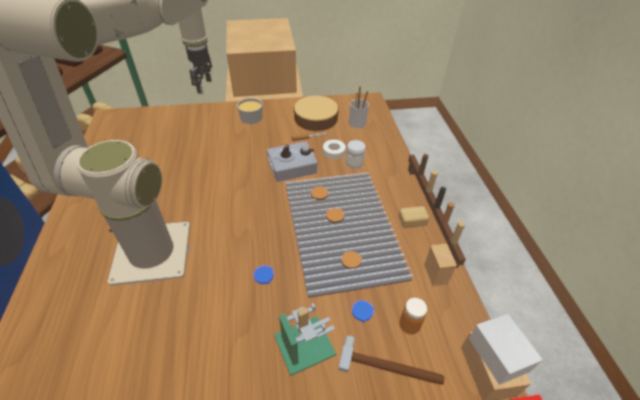

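```bash
cat > m.py <<'E'
from h import *
def load(n):
    z=np.load(f"/tmp/{n}.npz"); return {k:(z[k] if z[k].ndim else float(z[k])) for k in z}
def rackfit(X,reg=(430,800,-300,300)):
    P=X.reshape(-1,3); P=P[np.isfinite(P).all(1)]
    P=P[(P[:,0]>reg[0])&(P[:,0]<reg[1])&(P[:,1]>reg[2])&(P[:,1]<reg[3])]
    T=P[(P[:,2]>14)&(P[:,2]<29)]
    im=np.zeros((700,700),np.uint8); im[(T[:,1]+350).astype(int),(T[:,0]-300).astype(int)]=255
    im=cv2.morphologyEx(cv2.morphologyEx(im,cv2.MORPH_CLOSE,np.ones((25,25))),cv2.MORPH_OPEN,np.ones((60,60)))
    n,l,s,c=cv2.connectedComponentsWithStats(im); i=1+np.argmax(s[1:,4])
    rect=cv2.minAreaRect(np.argwhere(l==i)[:,::-1].astype(np.float32))
    box=cv2.boxPoints(rect)+[300,-350]
    return P,T,box,rect
def phase(T,c,yaws):
    T=T[T[:,2]>20]; best=None
    for a in yaws:
        y=-(T[:,0]-c[0])*np.sin(a)+(T[:,1]-c[1])*np.cos(a)
        z=np.exp(2j*np.pi*y/26).mean()
        if best is None or abs(z)>best[0]: best=(abs(z),a,np.angle(z)*26/2/np.pi)
    return best
E
python3 - <<'E'
from m import *
for n in ["scene0","side0"]:
    p=load(n); X=cloud(p); P,T,box,rect=rackfit(X)
    print(n,rect[1],rect[2],box.round(0).tolist()); c=box.mean(0); print("c",c,phase(T,c,np.radians(np.arange(-15,15,.1))))
    # lifts by orange colour
    im=p["img"].astype(int); hsv=cv2.cvtColor(p["img"],cv2.COLOR_RGB2HSV)
    m=((hsv[...,0]<16)&(hsv[...,1]>120)&(X[...,2]>30)&(X[...,2]<40)&(X[...,0]>430)&(X[...,0]<800)&(abs(X[...,1])<260)).astype(np.uint8)
    k,l,s,cc=cv2.connectedComponentsWithStats(m)
    for i in range(1,k):
        if s[i,4]>60:
            Q=X[l==i]; print("lift",s[i,4],Q.min(0).round(),Q.max(0).round(),np.median(Q,0).round(1), cv2.minAreaRect(Q[:,:2].astype(np.float32)))
    # stand: green
    m=(hsv[...,0]>50)&(hsv[...,0]<90)&(hsv[...,1]>70)&(X[...,1]<-250)&(X[...,0]<600)
    Q=X[m]; b=Q[Q[:,2]<25]; t=Q[Q[:,2]>122]
    print("stand base",len(b),cv2.boxPoints(cv2.minAreaRect(b[:,:2].astype(np.float32))).round().tolist(),"col top",len(t),cv2.minAreaRect(t[:,:2].astype(np.float32)) if len(t)>3 else "")
    # timer top
    Q=X[(X[...,2]>56)&(X[...,2]<66)&(X[...,0]>350)&(X[...,0]<620)&(X[...,1]>240)&(X[...,1]<480)]
    r=cv2.minAreaRect(Q[:,:2].astype(np.float32)); print("timer",r,cv2.boxPoints(r).round().tolist())
    Q=X[(X[...,2]>96)&(X[...,2]<110)&(X[...,0]>350)&(X[...,0]<620)&(X[...,1]>240)&(X[...,1]<480)]
    print("bar",len(Q),Q.mean(0),cv2.minAreaRect(Q[:,:2].astype(np.float32)))
E
```

```text
scene0 (320.10723876953125, 476.2789306640625) 2.8466169834136963 [[445.0, 249.0], [469.0, -227.0], [788.0, -211.0], [765.0, 265.0]]
c [616.731987    19.00046349] (np.float64(0.8912934274968264), np.float64(0.04886921905584012), np.float64(-0.47880057992941705))
lift 247 [ 588. -161.   30.] [ 646. -101.   39.] [ 615.7 -129.9   35.3] ((615.4098510742188, -131.06446838378906), (55.71876907348633, 54.45047378540039), 50.806461334228516)
lift 297 [571.  29.  30.] [627.  86.  40.] [598.4  58.5  34.8] ((598.724609375, 57.23255157470703), (56.06370162963867, 56.631446838378906), 0.3392047584056854)
lift 316 [533. 142.  30.] [590. 199.  40.] [563.2 170.3  34.8] ((561.8077392578125, 169.9820098876953), (56.586002349853516, 56.497474670410156), 8.344512939453125)
stand base 716 [[366.0, -328.0], [400.0, -438.0], [522.0, -400.0], [487.0, -290.0]] col top 87 ((402.2430419921875, -371.583740234375), (14.607813835144043, 70.63304901123047), 14.555953025817871)
timer ((480.1427307128906, 357.47308349609375), (165.28196716308594, 139.08201599121094), 11.192285537719727) [[386.0, 410.0], [413.0, 273.
[... 760 characters left out ...]
81225586)
lift 229 [ 588. -162.   31.] [ 646. -104.   40.] [ 614.8 -135.5   35.7] ((616.207275390625, -133.21263122558594), (56.46468734741211, 53.23139190673828), 67.90319061279297)
stand base 1147 [[368.0, -331.0], [401.0, -442.0], [520.0, -407.0], [487.0, -296.0]] col top 207 ((404.4185485839844, -382.38067626953125), (15.787532806396484, 80.378662109375), 16.716299057006836)
timer ((479.52496337890625, 356.7461242675781), (163.12496948242188, 147.88540649414062), 9.94112777709961) [[386.0, 415.0], [412.0, 270.0], [573.0, 298.0], [547.0, 444.0]]
bar 39 [458.51791307 350.16153145 102.67670164] ((458.8076171875, 352.27203369140625), (42.41798782348633, 14.10645580291748), 62.12492370605469)
```

```bash
cat > pl.py <<'E'
import json,sys
from h import *
# tool down: x=-Z ; jaw axis z = world dir of yaw angle (z=(−sin,cos)); pitch>0 tilts turner tips up (about turner y)
def Rt(yaw,pitch=0):
    a=np.radians(yaw); T=R.from_euler('z',yaw,degrees=True)*R.from_euler('y',-pitch,degrees=True)
    x=T.apply([0,0,-1]); z=T.apply([0,1,0])
    return R.from_matrix(np.column_stack([x,np.cross(z,x),z]))
def getcmd():
    d=json.load(open('/tmp/cmd.json')); return np.array(d['p']),R.from_quat(d['q'])
def setcmd(p,r): json.dump({'p':list(map(float,p)),'q':list(map(float,r.as_quat()))},open('/tmp/cmd.json','w'))
def go(wps,slow=55):
    """wps: list of (pos, R or None). prints calls"""
    p,r=getcmd()
    for pos,rot in wps:
        rot=r if rot is None else rot
        while True:
            d=r.inv().apply(np.array(pos,float)-p); w=(r.inv()*rot).as_rotvec()
            L=np.linalg.norm(d); A=np.degrees(np.linalg.norm(w))
            if L<.15 and A<.15: break
            f=min(1,119/max(1e-9,abs(d).max()),5*slow/max(L,1e-9),5*9.5/max(A,1e-9))
            n=min(5,max(1,int(np.ceil(max(L*f/slow,A*f/9.5)-1e-6))))
            rows=[np.concatenate([(d*f*k/n/120),(w*f*k/n/np.pi)]).round(3) for k in range(1,n+1)]
            print([float(x)+0 for x in np.concatenate(rows)])
            e=rows[-1]; p=p+r.apply(e[:3]*120); r=r*R.from_rotvec(e[3:]*np.pi)
            if f==1: break
        
    setcmd(p,r); print("end",p.round(1))
E
python3 - <<'E'
from pl import *
s=ctrl.read_state(); r=R.from_quat(s["orientation"]); print(r.as_matrix().round(3))
for y in (2.8,182.8,16.5,196.5): print(y,np.degrees((r.inv()*Rt(y)).as_rotvec()).round(1))
setcmd([178.322,572.893,231.292],r)
E
```

```text
[[ 0.    -0.955  0.297]
 [ 0.     0.297  0.955]
 [-1.    -0.     0.   ]]
2.8 [-20.1   0.    0. ]
182.8 [159.9   0.   -0. ]
16.5 [-33.8   0.    0. ]
196.5 [146.2   0.   -0. ]
```

```bash
python3 - <<'E'
from pl import *
go([([440,400,280],Rt(-65)),([560,200,340],Rt(-120)),([570,20,380],Rt(-177.2))])
E
```

```text
[-0.053, -0.331, -0.096, 0.035, 0.0, 0.0, -0.107, -0.661, -0.192, 0.07, 0.0, 0.0, -0.16, -0.992, -0.287, 0.105, 0.0, 0.0]
[-0.051, -0.331, 0.016, 0.034, 0.0, 0.0, -0.103, -0.661, 0.031, 0.067, 0.0, 0.0, -0.154, -0.992, 0.047, 0.101, 0.0, 0.0]
[-0.046, -0.275, 0.105, 0.03, 0.0, 0.0, -0.092, -0.549, 0.21, 0.059, 0.0, 0.0]
[-0.085, -0.331, 0.034, 0.052, 0.0, 0.0, -0.171, -0.661, 0.069, 0.105, 0.0, 0.0, -0.256, -0.992, 0.103, 0.157, 0.0, 0.0]
[-0.081, -0.261, 0.177, 0.05, 0.0, 0.0, -0.163, -0.522, 0.355, 0.099, 0.0, 0.0, -0.244, -0.782, 0.532, 0.149, 0.0, 0.0]
[-0.053, -0.198, 0.13, 0.05, 0.0, 0.0, -0.105, -0.397, 0.26, 0.1, 0.0, 0.0, -0.158, -0.595, 0.39, 0.15, 0.0, 0.0, -0.21, -0.793, 0.52, 0.2, 0.0, 0.0, -0.263, -0.992, 0.651, 0.25, 0.0, 0.0]
[-0.035, -0.032, 0.155, 0.034, 0.0, 0.0, -0.07, -0.065, 0.31, 0.067, 0.0, 0.0]
end [570.   19.9 380. ]
```

Request:
apply_moves(increments=[-0.053, -0.331, -0.096, 0.035, 0.0, 0.0, -0.107, -0.661, -0.192, 0.07, 0.0, 0.0, -0.16, -0.992, -0.287, 0.105, 0.0, 0.0], hand=1)

```text
time: 1.78
tcp_pos: [282.6, 503.9, 250.7]
orientation: [-0.319, 0.631, 0.319, 0.631]
ft_force: [0.3, 0.0, -0.7]
opening: 85.8
```

Request:
apply_moves(increments=[-0.051, -0.331, 0.016, 0.034, 0.0, 0.0, -0.103, -0.661, 0.031, 0.067, 0.0, 0.0, -0.154, -0.992, 0.047, 0.101, 0.0, 0.0])

```text
time: 2.15
tcp_pos: [382.2, 438.1, 269.3]
orientation: [-0.215, 0.673, 0.215, 0.674]
ft_force: [-0.2, 1.0, -0.0]
opening: 85.4
```

Request:
apply_moves(increments=[-0.046, -0.275, 0.105, 0.03, 0.0, 0.0, -0.092, -0.549, 0.21, 0.059, 0.0, 0.0])

```text
time: 2.4
tcp_pos: [441.0, 399.2, 280.3]
orientation: [-0.152, 0.691, 0.152, 0.691]
ft_force: [0.6, 0.1, 0.2]
opening: 85.5
```

Request:
apply_moves(increments=[-0.085, -0.331, 0.034, 0.052, 0.0, 0.0, -0.171, -0.661, 0.069, 0.105, 0.0, 0.0, -0.256, -0.992, 0.103, 0.157, 0.0, 0.0])

```text
time: 2.78
tcp_pos: [502.1, 296.2, 311.1]
orientation: [0.022, 0.707, -0.022, 0.707]
ft_force: [0.3, -0.8, 0.0]
opening: 84.6
```

Request:
apply_moves(increments=[-0.081, -0.261, 0.177, 0.05, 0.0, 0.0, -0.163, -0.522, 0.355, 0.099, 0.0, 0.0, -0.244, -0.782, 0.532, 0.149, 0.0, 0.0])

```text
time: 3.15
tcp_pos: [560.5, 198.9, 340.4]
orientation: [0.185, 0.682, -0.185, 0.682]
ft_force: [-0.3, 0.3, 0.3]
opening: 85.4
```

Request:
apply_moves(increments=[-0.053, -0.198, 0.13, 0.05, 0.0, 0.0, -0.105, -0.397, 0.26, 0.1, 0.0, 0.0, -0.158, -0.595, 0.39, 0.15, 0.0, 0.0, -0.21, -0.793, 0.52, 0.2, 0.0, 0.0, -0.263, -0.992, 0.651, 0.25, 0.0, 0.0])

```text
time: 3.78
tcp_pos: [567.9, 57.0, 371.8]
orientation: [0.432, 0.56, -0.432, 0.56]
ft_force: [0.2, 0.1, 0.5]
opening: 85.5
```

Request:
apply_moves(increments=[-0.035, -0.032, 0.155, 0.034, 0.0, 0.0, -0.07, -0.065, 0.31, 0.067, 0.0, 0.0, -0.07, -0.065, 0.31, 0.067, 0.0, 0.0])

```text
time: 4.15
tcp_pos: [570.1, 18.9, 380.4]
orientation: [0.488, 0.512, -0.488, 0.512]
ft_force: [0.8, 0.6, -0.1]
opening: 85.5
```

```bash
cat >> m.py <<'E'
def lifts(p,X,lo=28,hi=42,show=True):
    hsv=cv2.cvtColor(p["img"],cv2.COLOR_RGB2HSV); out=[]
    reg=(X[...,2]>lo)&(X[...,2]<hi)&(X[...,0]>430)&(X[...,0]<800)&(abs(X[...,1]-19)<260)
    m=((hsv[...,0]<18)&(hsv[...,1]>110)&reg).astype(np.uint8)
    b=((hsv[...,2]<70)&reg).astype(np.uint8)
    for nm,mm in (("leather",m),("rubber",b)):
        mm=cv2.morphologyEx(mm,cv2.MORPH_OPEN,np.ones((3,3))); k,l,s,cc=cv2.connectedComponentsWithStats(mm)
        for i in range(1,k):
            if s[i,4]>60:
                Q=X[l==i]; c,r=cv2.minEnclosingCircle(Q[:,:2].astype(np.float32)); d=Q[:,:2].mean(0)-c
                print(nm,s[i,4],"circ",np.round(c,1),round(r,1),"flat dir(deg)",round(np.degrees(np.arctan2(-d[1],-d[0]))),np.hypot(*d).round(1),"z",np.median(Q[:,2]).round(1),"rowcol",cc[i][::-1].round())
E
python3 - <<'E'
from m import *
p=read_camera("wrist"); np.savez("/tmp/w1",**{k:np.array(v) for k,v in p.items() if k!='shot'}); save(p,"w1")
X=cloud(p); print(np.array(p["cam_to_world"]).round(2),p["vertical_fov"])
P,T,box,rect=rackfit(X); c=np.array([617.5,19]); print(rect,phase(T,c,np.radians(np.arange(-5,10,.1)))); lifts(p,X)
q=load("scene0"); lifts(q,cloud(q))
E
```

```text
[[ 5.0000e-02  9.6000e-01  2.7000e-01  6.3838e+02]
 [-1.0000e+00  5.0000e-02  1.0000e-02  2.1590e+01]
 [ 0.0000e+00 -2.7000e-01  9.6000e-01  5.2540e+02]
 [ 0.0000e+00  0.0000e+00  0.0000e+00  1.0000e+00]] 63.87996161166176
((319.65765380859375, 367.8664245605469), (321.19744873046875, 473.6461181640625), 2.8803775310516357) (np.float64(0.9145411265062334), np.float64(0.04886921905584074), np.float64(-1.6336138159683107))
leather 1269 circ [ 616.8 -131.4] 31.6 flat dir(deg) 108 0.7 z 36.2 rowcol [129. 423.]
leather 1236 circ [598.7  57.8] 31.6 flat dir(deg) 117 2.0 z 36.1 rowcol [135. 297.]
leather 1206 circ [561.9 166.9] 32.3 flat dir(deg) -122 1.8 z 36.0 rowcol [155. 222.]
leather 264 circ [ 616.  -132.1] 31.1 flat dir(deg) -94 1.3 z 35.2 rowcol [183. 275.]
leather 302 circ [597.5  56.2] 30.3 flat dir(deg) -128 1.7 z 34.7 rowcol [228. 313.]
leather 335 circ [561.9 169.2] 30.4 flat dir(deg) -108 1.8 z 34.8 rowcol [253. 346.]
```

View pics/w1.png

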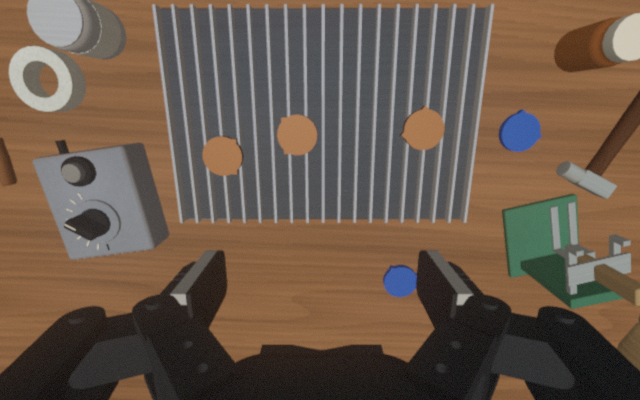

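```bash
python3 - <<'E'
from pl import *
go([([520,-200,380],None),([405,-360,380],Rt(-163.5))])
E
```

```text
[0.0, -0.093, 0.331, 0.0, 0.0, 0.0, 0.0, -0.185, 0.661, 0.0, 0.0, 0.0, 0.0, -0.278, 0.992, 0.0, 0.0, 0.0]
[0.0, -0.115, 0.409, 0.0, 0.0, 0.0, 0.0, -0.229, 0.818, 0.0, 0.0, 0.0]
[0.0, -0.264, 0.331, -0.02, 0.0, 0.0, 0.0, -0.528, 0.661, -0.039, 0.0, 0.0, 0.0, -0.792, 0.992, -0.059, 0.0, 0.0]
[0.0, -0.282, 0.244, -0.017, 0.0, 0.0]
end [ 405. -360.  380.]
```

Request:
apply_moves(increments=[0.0, -0.093, 0.331, 0.0, 0.0, 0.0, 0.0, -0.185, 0.661, 0.0, 0.0, 0.0, 0.0, -0.278, 0.992, 0.0, 0.0, 0.0])

```text
time: 4.58
tcp_pos: [542.3, -100.6, 379.7]
orientation: [0.486, 0.513, -0.486, 0.513]
ft_force: [-0.3, 0.7, 0.3]
opening: 85.2
```

Request:
apply_moves(increments=[0.0, -0.115, 0.409, 0.0, 0.0, 0.0, 0.0, -0.229, 0.818, 0.0, 0.0, 0.0])

```text
time: 4.82
tcp_pos: [519.9, -200.3, 379.8]
orientation: [0.486, 0.513, -0.486, 0.513]
ft_force: [0.5, -0.7, 0.0]
opening: 85.3
```

Request:
apply_moves(increments=[0.0, -0.264, 0.331, -0.02, 0.0, 0.0, 0.0, -0.528, 0.661, -0.039, 0.0, 0.0, 0.0, -0.792, 0.992, -0.059, 0.0, 0.0])

```text
time: 5.2
tcp_pos: [430.6, -324.0, 379.7]
orientation: [0.436, 0.557, -0.436, 0.556]
ft_force: [1.4, -0.7, -0.1]
opening: 85.4
```

Request:
apply_moves(increments=[0.0, -0.282, 0.244, -0.017, 0.0, 0.0, 0.0, -0.282, 0.244, -0.017, 0.0, 0.0])

```text
time: 5.45
tcp_pos: [403.8, -361.4, 379.5]
orientation: [0.423, 0.567, -0.423, 0.566]
ft_force: [0.4, -0.2, -0.1]
opening: 85.2
```

```bash
python3 - <<'E'
from m import *
s=ctrl.read_state(); print(s["tcp_pos"],np.degrees(s["joint_positions"]).round())
p=read_camera("wrist"); np.savez("/tmp/w2",**{k:np.array(v) for k,v in p.items() if k!='shot'}); save(p,"w2")
X=cloud(p); hsv=cv2.cvtColor(p["img"],cv2.COLOR_RGB2HSV)
near=(abs(X[...,0]-444)<110)&(abs(X[...,1]+366)<110)
Q=X[(hsv[...,0]>50)&(hsv[...,0]<90)&(hsv[...,1]>70)&near]
for lo,hi in ((3,30),(122,140)):
    b=Q[(Q[:,2]>lo)&(Q[:,2]<hi)]; r=cv2.minAreaRect(b[:,:2].astype(np.float32)); print(len(b),r,np.median(b[:,2]),cv2.boxPoints(r).round().tolist())
b=X[(X[...,2]>180)&(X[...,2]<196)&near]; print("handle top",len(b),b.mean(0),cv2.minAreaRect(b[:,:2].astype(np.float32)))
grey=(hsv[...,1]<60)&(X[...,2]>112)&(X[...,2]<136)&near
b=X[grey]; print("bar/hooks",len(b),cv2.minAreaRect(b[:,:2].astype(np.float32)),np.median(b[:,2]))
b=X[(hsv[...,1]<60)&(X[...,2]>50)&(X[...,2]<75)&near]; print("tines",len(b),b.min(0) if len(b) else "",cv2.minAreaRect(b[:,:2].astype(np.float32)) if len(b) else "")
E
```

```text
[ 403.7545704  -361.43099118  379.46103222] [-47.  -2.  80.  -0. 102.  26.]
1991 ((444.406005859375, -368.5338134765625), (124.99512481689453, 116.0784683227539), 16.60768699645996) 14.128587638295471 [[368.0, -331.0], [401.0, -442.0], [521.0, -406.0], [488.0, -295.0]]
712 ((404.81939697265625, -379.67828369140625), (14.800799369812012, 81.68175506591797), 16.305526733398438) 133.10495790651052 [[386.0, -343.0], [409.0, -421.0], [423.0, -417.0], [400.0, -338.0]]
handle top 349 [ 443.07054949 -370.70108763  189.58042696] ((442.4109802246094, -370.749755859375), (24.005992889404297, 15.27684497833252), 18.0742244720459)
bar/hooks 2044 ((446.8367004394531, -369.91400146484375), (78.98812103271484, 83.52974700927734), 15.709959983825684) 127.79207097351721
tines 756 [ 400.90096135 -408.84944171   50.27102237] ((464.063232421875, -358.8741455078125), (110.93926239013672, 71.78450775146484), 16.469860076904297)
```

View pics/w2.png

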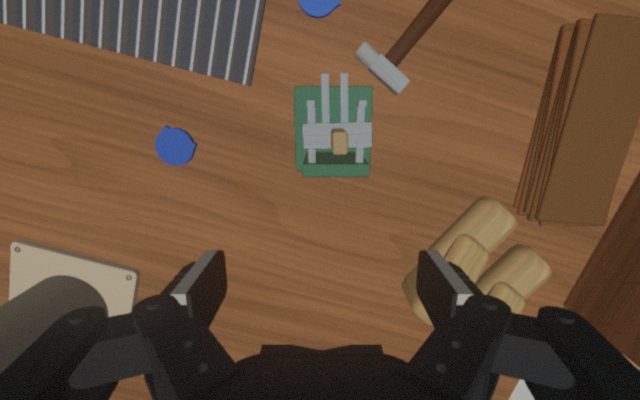

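```bash
python3 - <<'E'
from pl import *
go([([443.5,-370,270],Rt(-163.6)),([443.5,-370,147],None)])
p,r=getcmd()
go([([443.5,-370,227],None)],30)
E
```

```text
[0.305, 0.095, 0.057, 0.0, 0.0, 0.0, 0.611, 0.189, 0.114, 0.001, 0.0, 0.0, 0.916, 0.284, 0.171, 0.001, 0.0, 0.0]
[0.331, 0.0, 0.0, 0.0, 0.0, 0.0, 0.661, 0.0, 0.0, 0.0, 0.0, 0.0, 0.992, 0.0, 0.0, 0.0, 0.0, 0.0]
[0.033, 0.0, 0.0, 0.0, 0.0, 0.0]
end [ 443.5 -370.   147.1]
[-0.222, 0.0, 0.0, 0.0, 0.0, 0.0, -0.444, 0.0, 0.0, 0.0, 0.0, 0.0, -0.666, 0.0, 0.0, 0.0, 0.0, 0.0]
end [ 443.5 -370.   227. ]
```

Request:
apply_moves(increments=[0.305, 0.095, 0.057, 0.0, 0.0, 0.0, 0.611, 0.189, 0.114, 0.001, 0.0, 0.0, 0.916, 0.284, 0.171, 0.001, 0.0, 0.0, 0.916, 0.284, 0.171, 0.001, 0.0, 0.0])

```text
time: 6.0
tcp_pos: [443.7, -367.0, 266.1]
orientation: [0.423, 0.569, -0.422, 0.564]
ft_force: [-0.7, -0.5, -0.6]
opening: 85.3
```

Request:
apply_moves(increments=[0.331, 0.0, 0.0, 0.0, 0.0, 0.0, 0.661, 0.0, 0.0, 0.0, 0.0, 0.0, 0.992, 0.0, 0.0, 0.0, 0.0, 0.0])

```text
time: 6.38
tcp_pos: [444.9, -370.0, 152.7]
orientation: [0.423, 0.565, -0.423, 0.568]
ft_force: [0.7, 0.3, -0.6]
opening: 85.2
```

Request:
apply_moves(increments=[0.033, 0.0, 0.0, 0.0, 0.0, 0.0, 0.033, 0.0, 0.0, 0.0, 0.0, 0.0])

```text
time: 6.62
tcp_pos: [444.6, -370.3, 149.5]
orientation: [0.423, 0.565, -0.424, 0.567]
ft_force: [0.3, 0.9, 0.3]
opening: 85.2
```

Request:
apply_moves(increments=[0, 0, 0, 0, 0, 0, 0, 0, 0, 0, 0, 0, 0, 0, 0, 0, 0, 0, 0, 0, 0, 0, 0, 0, 0, 0, 0, 0, 0, 0], hand=-1)

```text
time: 7.25
tcp_pos: [443.7, -370.2, 147.4]
orientation: [0.424, 0.566, -0.424, 0.566]
ft_force: [-0.8, 0.5, 2.3]
opening: 15.0
```

Request:
apply_moves(increments=[0, 0, 0, 0, 0, 0, 0, 0, 0, 0, 0, 0, 0, 0, 0, 0, 0, 0, 0, 0, 0, 0, 0, 0, 0, 0, 0, 0, 0, 0])

```text
time: 7.88
tcp_pos: [443.7, -370.2, 147.4]
orientation: [0.424, 0.566, -0.424, 0.566]
ft_force: [-0.3, 0.9, 5.6]
opening: 15.5
```

Request:
apply_moves(increments=[0, 0, 0, 0, 0, 0, 0, 0, 0, 0, 0, 0])

```text
time: 8.12
tcp_pos: [443.7, -370.2, 147.4]
orientation: [0.424, 0.566, -0.424, 0.566]
ft_force: [-0.4, 0.6, 4.5]
opening: 15.6
```

```bash
cat >> pl.py <<'E'
RC=np.array([617.5,17.7]); RY=2.8; OZ=87.4
def tcp(tx,ty,z):
    "TCP world for turner tip at rack x,y, tine underside height z"
    a=np.radians(RY); o=np.array([tx-80,ty]); c,s=np.cos(a),np.sin(a)
    return [RC[0]+c*o[0]-s*o[1],RC[1]+s*o[0]+c*o[1],z+OZ]
E
python3 - <<'E'
from pl import *
a=tcp(-55,-156,110); print(a)
go([([445,-370,250],None),([470,-250,270],Rt(-170)),(a,Rt(-177.2))],55)
E
```

```text
[np.float64(490.2817355470221), np.float64(-144.70847634767154), 197.4]
[-0.192, 0.012, 0.003, 0.0, 0.0, 0.0]
[-0.056, 0.16, -0.3, 0.012, 0.0, 0.0, -0.111, 0.321, -0.6, 0.024, 0.0, 0.0, -0.167, 0.481, -0.9, 0.035, 0.0, 0.0]
[0.202, 0.107, -0.278, 0.013, 0.0, 0.0, 0.404, 0.213, -0.557, 0.027, 0.0, 0.0, 0.605, 0.32, -0.835, 0.04, 0.0, 0.0]
end [ 490.3 -144.7  197.5]
```

Request:
apply_moves(increments=[-0.222, 0.0, 0.0, 0.0, 0.0, 0.0, -0.444, 0.0, 0.0, 0.0, 0.0, 0.0, -0.666, 0.0, 0.0, 0.0, 0.0, 0.0, -0.666, 0.0, 0.0, 0.0, 0.0, 0.0, -0.666, 0.0, 0.0, 0.0, 0.0, 0.0])

```text
time: 8.75
tcp_pos: [443.0, -369.5, 225.1]
orientation: [0.424, 0.567, -0.424, 0.565]
ft_force: [-0.2, 0.6, -2.3]
opening: 15.3
```

Request:
apply_moves(increments=[-0.192, 0.012, 0.003, 0.0, 0.0, 0.0, -0.192, 0.012, 0.003, 0.0, 0.0, 0.0])

```text
time: 9.0
tcp_pos: [445.3, -370.2, 249.9]
orientation: [0.424, 0.566, -0.424, 0.566]
ft_force: [0.7, -0.4, -1.6]
opening: 15.4
```

Request:
apply_moves(increments=[-0.056, 0.16, -0.3, 0.012, 0.0, 0.0, -0.111, 0.321, -0.6, 0.024, 0.0, 0.0, -0.167, 0.481, -0.9, 0.035, 0.0, 0.0])

```text
time: 9.38
tcp_pos: [469.4, -248.6, 267.9]
orientation: [0.455, 0.543, -0.455, 0.541]
ft_force: [1.2, -0.2, -1.8]
opening: 15.4
```

Request:
apply_moves(increments=[0.202, 0.107, -0.278, 0.013, 0.0, 0.0, 0.404, 0.213, -0.557, 0.027, 0.0, 0.0, 0.605, 0.32, -0.835, 0.04, 0.0, 0.0, 0.605, 0.32, -0.835, 0.04, 0.0, 0.0, 0.605, 0.32, -0.835, 0.04, 0.0, 0.0])

```text
time: 10.0
tcp_pos: [489.8, -144.8, 196.6]
orientation: [0.487, 0.513, -0.487, 0.512]
ft_force: [-0.5, 0.5, -1.7]
opening: 15.1
```

```bash
python3 - <<'E'
from m import *
s=ctrl.read_state(); print(s["tcp_pos"],s["opening"],np.degrees(s["joint_positions"]).round())
p=read_camera("wrist"); np.savez("/tmp/w3",**{k:np.array(v) for k,v in p.items() if k!='shot'}); save(p,"w3")
X=cloud(p); lifts(p,X)
t=s["tcp_pos"]; b=X[(X[...,2]>t[2]-98)&(X[...,2]<t[2]-72)&(X[...,0]<620)&(X[...,0]>t[0]-30)&(abs(X[...,1]-t[1])<60)]
print(len(b)); r=cv2.minAreaRect(b[:,:2].astype(np.float32)); print(r,cv2.boxPoints(r).round(1).tolist(),np.percentile(b[:,2],[5,50,95]))
print(phase(rackfit(X)[1],np.array([617.5,17.7]),np.radians(np.arange(0,6,.1))))
E
```

```text
[ 489.81973118 -144.84238234  196.57641619] 15.143644696069867 [-22.  -5. 102.  -0.  84.  65.]
leather 4057 circ [ 616.1 -131.4] 31.2 flat dir(deg) 106 1.7 z 36.3 rowcol [ 38. 314.]
leather 4215 circ [599.1  58.4] 33.3 flat dir(deg) 100 3.1 z 36.1 rowcol [47. 97.]
leather 601 circ [557.8 151.9] 24.4 flat dir(deg) 82 7.6 z 35.6 rowcol [94.  6.]
rubber 202 circ [566.6 146.7] 21.6 flat dir(deg) 86 4.7 z 30.4 rowcol [83. 11.]
2990
((531.7124633789062, -143.33544921875), (73.10749053955078, 36.131256103515625), 3.0857489109039307) [[494.20001220703125, -127.30000305175781], [496.20001220703125, -163.3000030517578], [569.2000122070312, -159.39999389648438], [567.2000122070312, -123.30000305175781]] [113.26167511 114.35459895 115.70134285]
(np.float64(0.9266423840204522), np.float64(0.050614548307835565), np.float64(-0.682837317717978))
```

View pics/w3.png

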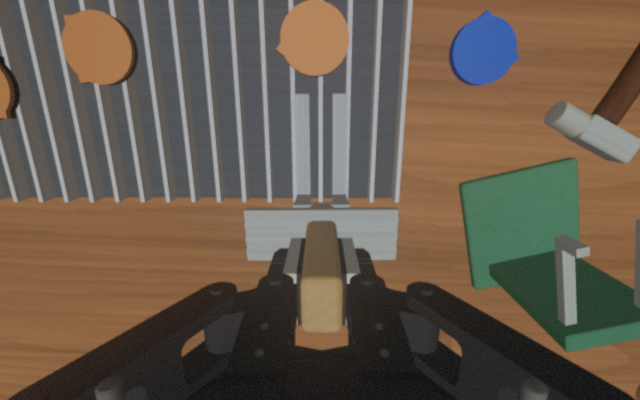

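```bash
cat >> pl.py <<'E'
def rows(wps):
    "absolute positions, fixed rotation, 5 rows per call"
    p,r=getcmd()
    for i in range(0,len(wps),5):
        e=[(r.inv().apply(np.array(w)-p)/120).round(3) for w in wps[i:i+5]]
        print([float(x)+0 for v in e for x in list(v)+[0,0,0]]); assert np.abs(e).max()<=1
        p=p+r.apply(e[-1]*120)
    setcmd(p,r); print("end",p.round(1))
def flip(x0,y,part,zin=14,back=28,r=40):
    xp=x0+back
    if part==1: # down, advance under
        rows([tcp(x0-47,y,z) for z in (80,50,25,zin,zin)]+[tcp(x0-47+k,y,zin) for k in (9,18,27,35,35)])
    else:
        th=np.radians(np.arange(0,106,7.5))
        rows([tcp(xp-r*np.cos(t),y,21+r*np.sin(t)) for t in th]+[tcp(xp+q,y,21+r-h) for q,h in ((15,2),(20,4),(20,4))]+[tcp(xp+5,y,80),tcp(xp-20,y,110)])
E
python3 - <<'E'
from pl import *
flip(-8,-156,1); flip(-8,-156,2)
E
```

```text
[0.25, 0.0, 0.0, 0.0, 0.0, 0.0, 0.5, 0.0, 0.0, 0.0, 0.0, 0.0, 0.709, 0.0, 0.0, 0.0, 0.0, 0.0, 0.8, 0.0, 0.0, 0.0, 0.0, 0.0, 0.8, 0.0, 0.0, 0.0, 0.0, 0.0]
[0.0, 0.075, 0.0, 0.0, 0.0, 0.0, 0.0, 0.15, 0.0, 0.0, 0.0, 0.0, 0.0, 0.225, 0.0, 0.0, 0.0, 0.0, 0.0, 0.292, 0.001, 0.0, 0.0, 0.0, 0.0, 0.292, 0.001, 0.0, 0.0, 0.0]
end [ 525.3 -143.1  101.5]
[-0.058, 0.0, 0.0, 0.0, 0.0, 0.0, -0.101, 0.003, 0.0, 0.0, 0.0, 0.0, -0.144, 0.011, 0.0, 0.0, 0.0, 0.0, -0.185, 0.025, 0.0, 0.0, 0.0, 0.0, -0.225, 0.045, 0.0, 0.0, 0.0, 0.0]
[-0.036, 0.024, 0.0, 0.0, 0.0, 0.0, -0.069, 0.052, 0.0, 0.0, 0.0, 0.0, -0.097, 0.085, 0.0, 0.0, 0.0, 0.0, -0.122, 0.122, 0.0, 0.0, 0.0, 0.0, -0.141, 0.161, 0.0, 0.0, 0.0, 0.0]
[-0.014, 0.041, 0.0, 0.0, 0.0, 0.0, -0.022, 0.084, 0.0, 0.0, 0.0, 0.0, -0.025, 0.127, 0.0, 0.0, 0.0, 0.0, -0.022, 0.171, 0.0, 0.0, 0.0, 0.0, -0.014, 0.213, 0.0, 0.0, 0.0, 0.0]
[0.005, 0.039, 0.0, 0.0, 0.0, 0.0, 0.022, 0.081, 0.0, 0.0, 0.0, 0.0, 0.022, 0.081, 0.0, 0.0, 0.0, 0.0, -0.17, -0.044, 0.0, 0.0, 0.0, 0.0, -0.42, -0.252, 0.0, 0.0, 0.0, 0.0]
end [ 545.3 -142.   197.5]
```

Request:
apply_moves(increments=[0.25, 0.0, 0.0, 0.0, 0.0, 0.0, 0.5, 0.0, 0.0, 0.0, 0.0, 0.0, 0.709, 0.0, 0.0, 0.0, 0.0, 0.0, 0.8, 0.0, 0.0, 0.0, 0.0, 0.0, 0.8, 0.0, 0.0, 0.0, 0.0, 0.0])

```text
time: 10.68
tcp_pos: [490.0, -145.3, 101.4]
orientation: [0.487, 0.512, -0.488, 0.512]
ft_force: [-0.3, 0.6, -1.7]
opening: 15.4
```

Request:
apply_moves(increments=[0.0, 0.075, 0.0, 0.0, 0.0, 0.0, 0.0, 0.15, 0.0, 0.0, 0.0, 0.0, 0.0, 0.225, 0.0, 0.0, 0.0, 0.0, 0.0, 0.292, 0.001, 0.0, 0.0, 0.0, 0.0, 0.292, 0.001, 0.0, 0.0, 0.0])

```text
time: 11.3
tcp_pos: [525.9, -143.0, 101.5]
orientation: [0.487, 0.512, -0.487, 0.513]
ft_force: [-0.3, -0.4, -1.0]
opening: 15.0
```

Request:
apply_moves(increments=[-0.058, 0.0, 0.0, 0.0, 0.0, 0.0, -0.101, 0.003, 0.0, 0.0, 0.0, 0.0, -0.144, 0.011, 0.0, 0.0, 0.0, 0.0, -0.185, 0.025, 0.0, 0.0, 0.0, 0.0, -0.225, 0.045, 0.0, 0.0, 0.0, 0.0])

```text
time: 11.92
tcp_pos: [530.8, -142.8, 128.9]
orientation: [0.487, 0.512, -0.487, 0.512]
ft_force: [-0.7, 0.8, -2.0]
opening: 15.7
```

```bash
python3 - <<'E'
from m import *
p=read_camera("side"); save(p,"s1",(170,330,260,440),4)
p=read_camera("wrist"); save(p,"w4")
cv2.imwrite("pics/c1.png",np.vstack([cv2.resize(cv2.imread("pics/s1.png"),(450,400))[:300],cv2.resize(cv2.imread("pics/w4.png")[:240],(450,170))]))
E
```

```text
(no output)
```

View pics/c1.png

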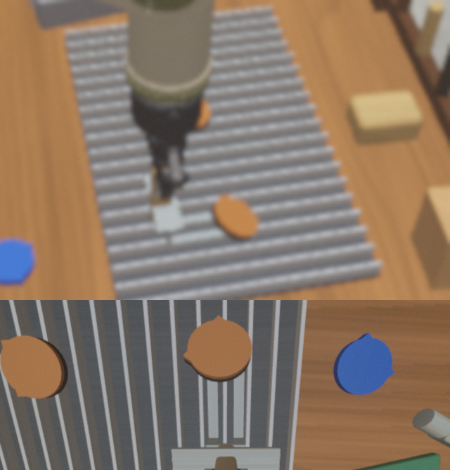

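Request:
apply_moves(increments=[-0.036, 0.024, 0.0, 0.0, 0.0, 0.0, -0.069, 0.052, 0.0, 0.0, 0.0, 0.0, -0.097, 0.085, 0.0, 0.0, 0.0, 0.0, -0.122, 0.122, 0.0, 0.0, 0.0, 0.0, -0.141, 0.161, 0.0, 0.0, 0.0, 0.0])

```text
time: 12.65
tcp_pos: [550.4, -141.8, 145.6]
orientation: [0.487, 0.512, -0.487, 0.512]
ft_force: [-0.8, 0.6, -1.5]
opening: 15.3
```

```bash
python3 - <<'E'
from m import *
p=read_camera("side"); save(p,"s2",(190,300,290,400),4)
p=read_camera("scene"); save(p,"s3",(120,230,210,320),4)
cv2.imwrite("pics/c2.png",np.hstack([cv2.resize(cv2.imread("pics/"+n+".png"),(400,400)) for n in("s2","s3")]))
E
```

```text
(no output)
```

View pics/c2.png

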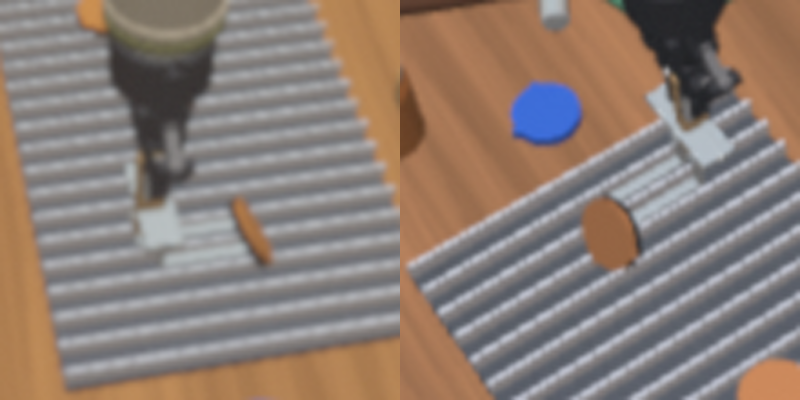

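The lift stands steeply on its far edge against the tine tips, as planned (side crop ~(250,230)). I'll push it over.

Request:
apply_moves(increments=[-0.014, 0.041, 0.0, 0.0, 0.0, 0.0, -0.022, 0.084, 0.0, 0.0, 0.0, 0.0, -0.025, 0.127, 0.0, 0.0, 0.0, 0.0, -0.022, 0.171, 0.0, 0.0, 0.0, 0.0, -0.014, 0.213, 0.0, 0.0, 0.0, 0.0])

```text
time: 13.38
tcp_pos: [575.9, -140.5, 147.0]
orientation: [0.487, 0.512, -0.487, 0.512]
ft_force: [-0.8, 0.2, -3.1]
opening: 15.5
```

Request:
apply_moves(increments=[0.005, 0.039, 0.0, 0.0, 0.0, 0.0, 0.022, 0.081, 0.0, 0.0, 0.0, 0.0, 0.022, 0.081, 0.0, 0.0, 0.0, 0.0, -0.17, -0.044, 0.0, 0.0, 0.0, 0.0, -0.42, -0.252, 0.0, 0.0, 0.0, 0.0])

```text
time: 14.0
tcp_pos: [544.3, -141.8, 196.9]
orientation: [0.487, 0.513, -0.488, 0.512]
ft_force: [-0.4, -0.5, -1.2]
opening: 15.1
```

```bash
python3 - <<'E'
from m import *
p=read_camera("side"); X=cloud(p); lifts(p,X); save(p,"s4",(190,300,290,400),4)
p=read_camera("scene"); X=cloud(p); lifts(p,X);save(p,"s5",(120,230,210,320),4)
cv2.imwrite("pics/c3.png",np.hstack([cv2.resize(cv2.imread("pics/"+n+".png"),(400,400)) for n in("s4","s5")]))
from pl import *
print(getcmd()[0],ctrl.read_state()["tcp_pos"])
E
```

```text
rubber 165 circ [ 681.6 -117. ] 26.5 flat dir(deg) 149 1.0 z 35.7 rowcol [253. 371.]
leather 301 circ [597.6  57.6] 29.8 flat dir(deg) 152 0.5 z 35.1 rowcol [228. 313.]
leather 331 circ [561.7 169.1] 30.3 flat dir(deg) -107 1.6 z 34.6 rowcol [253. 346.]
rubber 277 circ [ 683.2 -112.4] 30.6 flat dir(deg) 167 1.3 z 35.3 rowcol [198. 257.]
[ 545.27222196 -142.04874266  197.45883276] [ 545.70137781 -142.8876567   201.54245638]
```

View pics/c3.png

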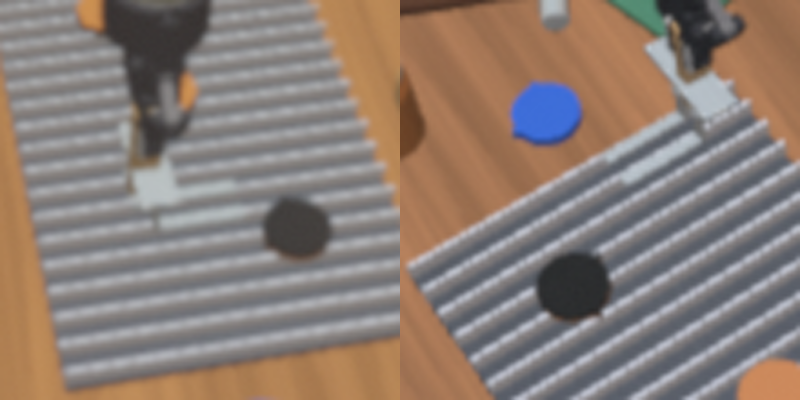

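```bash
python3 - <<'E'
from pl import *
go([(tcp(-64.5,29,110),Rt(-177.2))])
flip(-17.5,29,1); flip(-17.5,29,2)
E
```

```text
[0.0, -0.115, -0.331, 0.0, 0.0, 0.0, 0.0, -0.23, -0.661, 0.0, 0.0, 0.0, 0.0, -0.345, -0.992, 0.0, 0.0, 0.0]
[0.0, -0.096, -0.275, 0.0, 0.0, 0.0, 0.0, -0.191, -0.551, 0.0, 0.0, 0.0]
end [471.8  39.7 197.5]
[0.25, 0.0, 0.0, 0.0, 0.0, 0.0, 0.5, 0.0, 0.0, 0.0, 0.0, 0.0, 0.709, 0.0, 0.0, 0.0, 0.0, 0.0, 0.8, 0.0, 0.0, 0.0, 0.0, 0.0, 0.8, 0.0, 0.0, 0.0, 0.0, 0.0]
[0.0, 0.075, 0.001, 0.0, 0.0, 0.0, 0.0, 0.15, 0.001, 0.0, 0.0, 0.0, 0.0, 0.225, 0.001, 0.0, 0.0, 0.0, 0.0, 0.292, 0.001, 0.0, 0.0, 0.0, 0.0, 0.292, 0.001, 0.0, 0.0, 0.0]
end [506.8  41.3 101.5]
[-0.058, 0.0, 0.0, 0.0, 0.0, 0.0, -0.101, 0.002, 0.0, 0.0, 0.0, 0.0, -0.144, 0.011, 0.0, 0.0, 0.0, 0.0, -0.185, 0.025, 0.0, 0.0, 0.0, 0.0, -0.225, 0.044, 0.0, 0.0, 0.0, 0.0]
[-0.036, 0.024, 0.0, 0.0, 0.0, 0.0, -0.069, 0.053, 0.0, 0.0, 0.0, 0.0, -0.097, 0.086, 0.0, 0.0, 0.0, 0.0, -0.122, 0.122, 0.0, 0.0, 0.0, 0.0, -0.141, 0.161, 0.0, 0.0, 0.0, 0.0]
[-0.014, 0.042, 0.0, 0.0, 0.0, 0.0, -0.022, 0.084, 0.0, 0.0, 0.0, 0.0, -0.025, 0.128, 0.0, 0.0, 0.0, 0.0, -0.022, 0.171, 0.0, 0.0, 0.0, 0.0, -0.014, 0.214, 0.0, 0.0, 0.0, 0.0]
[0.005, 0.039, 0.0, 0.0, 0.0, 0.0, 0.022, 0.081, 0.0, 0.0, 0.0, 0.0, 0.022, 0.081, 0.0, 0.0, 0.0, 0.0, -0.17, -0.044, 0.0, 0.0, 0.0, 0.0, -0.42, -0.253, 0.0, 0.0, 0.0, 0.0]
end [526.7  42.3 197.5]
```

Request:
apply_moves(increments=[0.0, -0.115, -0.331, 0.0, 0.0, 0.0, 0.0, -0.23, -0.661, 0.0, 0.0, 0.0, 0.0, -0.345, -0.992, 0.0, 0.0, 0.0])

```text
time: 14.48
tcp_pos: [497.4, -24.1, 196.7]
orientation: [0.487, 0.512, -0.488, 0.512]
ft_force: [0.9, 0.2, -1.8]
opening: 15.4
```

Request:
apply_moves(increments=[0.0, -0.096, -0.275, 0.0, 0.0, 0.0, 0.0, -0.191, -0.551, 0.0, 0.0, 0.0, 0.0, -0.191, -0.551, 0.0, 0.0, 0.0, 0.0, -0.191, -0.551, 0.0, 0.0, 0.0])

```text
time: 14.98
tcp_pos: [471.9, 39.5, 197.2]
orientation: [0.487, 0.512, -0.487, 0.513]
ft_force: [0.1, -0.2, -1.9]
opening: 15.5
```

```bash
python3 - <<'E'
from m import *
p=read_camera("wrist"); X=cloud(p); lifts(p,X); save(p,"w5")
s=ctrl.read_state();t=s["tcp_pos"]; print(t)
b=X[(X[...,2]>t[2]-98)&(X[...,2]<t[2]-72)&(X[...,0]<620)&(X[...,0]>t[0]-30)&(abs(X[...,1]-t[1])<60)]
r=cv2.minAreaRect(b[:,:2].astype(np.float32)); print(r,cv2.boxPoints(r).round(1).tolist(),np.median(b[:,2]))
print(phase(rackfit(X)[1],np.array([617.5,17.7]),np.radians(np.arange(0,6,.1))))
E
```

```text
leather 4075 circ [598.4  58.5] 32.1 flat dir(deg) 115 2.5 z 36.3 rowcol [ 37. 308.]
leather 3827 circ [561.5 166.8] 32.6 flat dir(deg) -120 1.8 z 36.2 rowcol [ 75. 181.]
[472.02645843  39.158938   197.22255242]
((514.0107421875, 40.89435577392578), (72.99552154541016, 36.0400276184082), 3.213411569595337) [[476.6000061035156, 56.79999923706055], [478.6000061035156, 20.899999618530273], [551.5, 24.899999618530273], [549.4000244140625, 60.900001525878906]] 115.01369252468686
(np.float64(0.8791523464363711), np.float64(0.04886921905584123), np.float64(0.08681791606499421))
```

Request:
apply_moves(increments=[0.25, 0.0, 0.0, 0.0, 0.0, 0.0, 0.5, 0.0, 0.0, 0.0, 0.0, 0.0, 0.709, 0.0, 0.0, 0.0, 0.0, 0.0, 0.8, 0.0, 0.0, 0.0, 0.0, 0.0, 0.8, 0.0, 0.0, 0.0, 0.0, 0.0])

```text
time: 15.65
tcp_pos: [471.5, 39.1, 100.9]
orientation: [0.487, 0.513, -0.488, 0.512]
ft_force: [-0.7, 0.2, -0.8]
opening: 15.1
```

Request:
apply_moves(increments=[0.0, 0.075, 0.001, 0.0, 0.0, 0.0, 0.0, 0.15, 0.001, 0.0, 0.0, 0.0, 0.0, 0.225, 0.001, 0.0, 0.0, 0.0, 0.0, 0.292, 0.001, 0.0, 0.0, 0.0, 0.0, 0.292, 0.001, 0.0, 0.0, 0.0])

```text
time: 16.27
tcp_pos: [507.4, 41.4, 101.5]
orientation: [0.487, 0.512, -0.487, 0.512]
ft_force: [-0.5, -0.5, -2.3]
opening: 15.4
```

Request:
apply_moves(increments=[-0.058, 0.0, 0.0, 0.0, 0.0, 0.0, -0.101, 0.002, 0.0, 0.0, 0.0, 0.0, -0.144, 0.011, 0.0, 0.0, 0.0, 0.0, -0.185, 0.025, 0.0, 0.0, 0.0, 0.0, -0.225, 0.044, 0.0, 0.0, 0.0, 0.0])

```text
time: 16.9
tcp_pos: [512.2, 41.5, 128.9]
orientation: [0.487, 0.512, -0.487, 0.512]
ft_force: [-0.1, -0.9, -1.6]
opening: 15.0
```

Request:
apply_moves(increments=[-0.036, 0.024, 0.0, 0.0, 0.0, 0.0, -0.069, 0.053, 0.0, 0.0, 0.0, 0.0, -0.097, 0.086, 0.0, 0.0, 0.0, 0.0, -0.122, 0.122, 0.0, 0.0, 0.0, 0.0, -0.141, 0.161, 0.0, 0.0, 0.0, 0.0])

```text
time: 17.52
tcp_pos: [531.7, 42.6, 145.6]
orientation: [0.487, 0.512, -0.487, 0.512]
ft_force: [-1.5, -0.6, -1.6]
opening: 15.2
```

Request:
apply_moves(increments=[-0.014, 0.042, 0.0, 0.0, 0.0, 0.0, -0.022, 0.084, 0.0, 0.0, 0.0, 0.0, -0.025, 0.128, 0.0, 0.0, 0.0, 0.0, -0.022, 0.171, 0.0, 0.0, 0.0, 0.0, -0.014, 0.214, 0.0, 0.0, 0.0, 0.0])

```text
time: 18.15
tcp_pos: [557.3, 43.8, 146.9]
orientation: [0.487, 0.512, -0.487, 0.512]
ft_force: [-0.0, 0.0, -2.0]
opening: 15.2
```

Request:
apply_moves(increments=[0.005, 0.039, 0.0, 0.0, 0.0, 0.0, 0.022, 0.081, 0.0, 0.0, 0.0, 0.0, 0.022, 0.081, 0.0, 0.0, 0.0, 0.0, -0.17, -0.044, 0.0, 0.0, 0.0, 0.0, -0.42, -0.253, 0.0, 0.0, 0.0, 0.0])

```text
time: 18.77
tcp_pos: [525.7, 42.2, 197.0]
orientation: [0.487, 0.513, -0.488, 0.512]
ft_force: [0.7, -0.3, -1.5]
opening: 15.4
```

```bash
python3 - <<'E'
from m import *
for n in ("side","scene","wrist"):
    p=read_camera(n); X=cloud(p); print(n); lifts(p,X); save(p,n+"6")
E
```

```text
side
rubber 118 circ [665.7  58.7] 25.6 flat dir(deg) 113 2.2 z 34.8 rowcol [212. 354.]
rubber 165 circ [ 681.6 -117.5] 26.8 flat dir(deg) 170 1.2 z 35.9 rowcol [253. 371.]
scene
leather 338 circ [561.9 170.3] 30.8 flat dir(deg) 126 0.2 z 35.0 rowcol [253. 346.]
rubber 258 circ [ 682.5 -112.6] 30.6 flat dir(deg) 168 3.1 z 35.3 rowcol [198. 257.]
rubber 301 circ [665.8  61.4] 29.8 flat dir(deg) -175 1.1 z 34.8 rowcol [241. 293.]
wrist
leather 3182 circ [562.3 167.3] 32.6 flat dir(deg) -107 1.2 z 36.1 rowcol [138. 190.]
rubber 3577 circ [664.1  59.6] 31.9 flat dir(deg) -16 0.4 z 36.3 rowcol [ 28. 308.]
rubber 3141 circ [ 680.8 -113.7] 32.4 flat dir(deg) 3 4.3 z 36.4 rowcol [ 22. 507.]
```

```bash
python3 - <<'E'
from pl import *
go([(tcp(-95.1,154.5,110),Rt(-177.2))])
flip(-48.1,154.5,1); flip(-48.1,154.5,2)
E
```

```text
[0.0, -0.225, -0.331, 0.0, 0.0, 0.0, 0.0, -0.45, -0.661, 0.0, 0.0, 0.0, 0.0, -0.674, -0.992, 0.0, 0.0, 0.0]
[0.0, -0.038, -0.055, 0.0, 0.0, 0.0]
end [435.  163.5 197.5]
[0.25, 0.0, 0.0, 0.0, 0.0, 0.0, 0.5, 0.0, 0.0, 0.0, 0.0, 0.0, 0.709, 0.0, 0.0, 0.0, 0.0, 0.0, 0.8, 0.0, 0.0, 0.0, 0.0, 0.0, 0.8, 0.0, 0.0, 0.0, 0.0, 0.0]
[0.0, 0.075, 0.0, 0.0, 0.0, 0.0, 0.0, 0.15, 0.0, 0.0, 0.0, 0.0, 0.0, 0.225, 0.001, 0.0, 0.0, 0.0, 0.0, 0.292, 0.001, 0.0, 0.0, 0.0, 0.0, 0.292, 0.001, 0.0, 0.0, 0.0]
end [470.  165.1 101.5]
[-0.058, 0.0, 0.0, 0.0, 0.0, 0.0, -0.101, 0.003, 0.0, 0.0, 0.0, 0.0, -0.144, 0.011, 0.0, 0.0, 0.0, 0.0, -0.185, 0.025, 0.0, 0.0, 0.0, 0.0, -0.225, 0.044, 0.0, 0.0, 0.0, 0.0]
[-0.036, 0.025, 0.0, 0.0, 0.0, 0.0, -0.069, 0.053, 0.0, 0.0, 0.0, 0.0, -0.097, 0.086, 0.0, 0.0, 0.0, 0.0, -0.122, 0.122, 0.0, 0.0, 0.0, 0.0, -0.141, 0.162, 0.0, 0.0, 0.0, 0.0]
[-0.014, 0.041, 0.0, 0.0, 0.0, 0.0, -0.022, 0.084, 0.0, 0.0, 0.0, 0.0, -0.025, 0.127, 0.0, 0.0, 0.0, 0.0, -0.022, 0.171, 0.0, 0.0, 0.0, 0.0, -0.014, 0.213, 0.0, 0.0, 0.0, 0.0]
[0.005, 0.039, 0.0, 0.0, 0.0, 0.0, 0.022, 0.081, 0.0, 0.0, 0.0, 0.0, 0.022, 0.081, 0.0, 0.0, 0.0, 0.0, -0.17, -0.044, 0.0, 0.0, 0.0, 0.0, -0.42, -0.253, 0.0, 0.0, 0.0, 0.0]
end [489.9 166.1 197.5]
```

Request:
apply_moves(increments=[0.0, -0.225, -0.331, 0.0, 0.0, 0.0, 0.0, -0.45, -0.661, 0.0, 0.0, 0.0, 0.0, -0.674, -0.992, 0.0, 0.0, 0.0])

```text
time: 19.3
tcp_pos: [438.9, 158.0, 196.2]
orientation: [0.487, 0.512, -0.488, 0.512]
ft_force: [0.3, 0.8, -1.4]
opening: 15.2
```

Request:
apply_moves(increments=[0.0, -0.038, -0.055, 0.0, 0.0, 0.0, 0.0, -0.038, -0.055, 0.0, 0.0, 0.0, 0.0, -0.038, -0.055, 0.0, 0.0, 0.0])

```text
time: 19.68
tcp_pos: [435.6, 162.7, 197.1]
orientation: [0.487, 0.512, -0.488, 0.512]
ft_force: [0.0, 0.1, -1.7]
opening: 15.3
```

```bash
python3 - <<'E'
from m import *
p=read_camera("wrist"); X=cloud(p); lifts(p,X); print(ctrl.read_state()["tcp_pos"])
E
```

```text
leather 4059 circ [561.2 167.2] 32.1 flat dir(deg) -116 2.2 z 36.3 rowcol [ 39. 320.]
[435.67479189 162.61051996 197.17541746]
```

Request:
apply_moves(increments=[0.25, 0.0, 0.0, 0.0, 0.0, 0.0, 0.5, 0.0, 0.0, 0.0, 0.0, 0.0, 0.709, 0.0, 0.0, 0.0, 0.0, 0.0, 0.8, 0.0, 0.0, 0.0, 0.0, 0.0, 0.8, 0.0, 0.0, 0.0, 0.0, 0.0])

```text
time: 20.35
tcp_pos: [434.9, 162.9, 101.0]
orientation: [0.487, 0.512, -0.488, 0.512]
ft_force: [0.4, 0.8, -1.3]
opening: 15.2
```

Request:
apply_moves(increments=[0.0, 0.075, 0.0, 0.0, 0.0, 0.0, 0.0, 0.15, 0.0, 0.0, 0.0, 0.0, 0.0, 0.225, 0.001, 0.0, 0.0, 0.0, 0.0, 0.292, 0.001, 0.0, 0.0, 0.0, 0.0, 0.292, 0.001, 0.0, 0.0, 0.0])

```text
time: 20.98
tcp_pos: [470.7, 165.1, 101.5]
orientation: [0.487, 0.512, -0.487, 0.512]
ft_force: [0.0, -0.0, -1.2]
opening: 15.5
```

Request:
apply_moves(increments=[-0.058, 0.0, 0.0, 0.0, 0.0, 0.0, -0.101, 0.003, 0.0, 0.0, 0.0, 0.0, -0.144, 0.011, 0.0, 0.0, 0.0, 0.0, -0.185, 0.025, 0.0, 0.0, 0.0, 0.0, -0.225, 0.044, 0.0, 0.0, 0.0, 0.0])

```text
time: 21.6
tcp_pos: [475.5, 165.4, 128.9]
orientation: [0.487, 0.512, -0.487, 0.512]
ft_force: [0.2, -0.3, -2.2]
opening: 15.2
```

Request:
apply_moves(increments=[-0.036, 0.025, 0.0, 0.0, 0.0, 0.0, -0.069, 0.053, 0.0, 0.0, 0.0, 0.0, -0.097, 0.086, 0.0, 0.0, 0.0, 0.0, -0.122, 0.122, 0.0, 0.0, 0.0, 0.0, -0.141, 0.162, 0.0, 0.0, 0.0, 0.0])

```text
time: 22.22
tcp_pos: [495.1, 166.4, 145.6]
orientation: [0.487, 0.512, -0.487, 0.512]
ft_force: [0.2, 0.3, -2.6]
opening: 15.5
```

Request:
apply_moves(increments=[-0.014, 0.041, 0.0, 0.0, 0.0, 0.0, -0.022, 0.084, 0.0, 0.0, 0.0, 0.0, -0.025, 0.127, 0.0, 0.0, 0.0, 0.0, -0.022, 0.171, 0.0, 0.0, 0.0, 0.0, -0.014, 0.213, 0.0, 0.0, 0.0, 0.0])

```text
time: 22.85
tcp_pos: [520.6, 167.6, 147.0]
orientation: [0.487, 0.512, -0.487, 0.512]
ft_force: [-0.5, -0.1, -2.1]
opening: 15.3
```

Request:
apply_moves(increments=[0.005, 0.039, 0.0, 0.0, 0.0, 0.0, 0.022, 0.081, 0.0, 0.0, 0.0, 0.0, 0.022, 0.081, 0.0, 0.0, 0.0, 0.0, -0.17, -0.044, 0.0, 0.0, 0.0, 0.0, -0.42, -0.253, 0.0, 0.0, 0.0, 0.0])

```text
time: 23.48
tcp_pos: [489.0, 165.9, 197.0]
orientation: [0.487, 0.513, -0.488, 0.512]
ft_force: [-0.5, 0.2, -1.1]
opening: 15.3
```

```bash
python3 - <<'E'
from m import *
for n in ("side","scene","wrist"):
    p=read_camera(n); X=cloud(p); print(n); lifts(p,X); save(p,n+"7")
E
```

```text
side
rubber 94 circ [636.8 163.4] 25.6 flat dir(deg) -31 2.4 z 35.5 rowcol [191. 340.]
rubber 122 circ [691.8  22.1] 26.0 flat dir(deg) 92 0.7 z 35.8 rowcol [219. 364.]
rubber 158 circ [ 682.7 -117. ] 26.8 flat dir(deg) -18 0.1 z 35.1 rowcol [252. 371.]
scene
rubber 272 circ [ 683.7 -112.3] 30.1 flat dir(deg) 171 1.0 z 35.2 rowcol [198. 257.]
rubber 317 circ [695.9  26.5] 31.0 flat dir(deg) -31 1.0 z 35.1 rowcol [237. 278.]
rubber 335 circ [635.4 169.9] 29.7 flat dir(deg) -18 0.7 z 34.9 rowcol [266. 324.]
wrist
rubber 3268 circ [632.7 168.1] 31.4 flat dir(deg) 8 2.8 z 36.3 rowcol [ 25. 327.]
rubber 83 circ [660.4 -98.6] 6.1 flat dir(deg) -114 0.5 z 33.1 rowcol [  4. 635.]
```

```bash
python3 - <<'E'
from pl import *
go([([495,-30,260],Rt(-177.2)),([470,-250,265],Rt(-170)),([443.5,-370,255],Rt(-163.6)),([443.5,-370,180],None)])
go([([443.5,-370,147.3],None)],15)
E
```

```text
[-0.105, -0.008, 0.331, 0.0, 0.0, 0.0, -0.211, -0.016, 0.661, 0.0, 0.0, 0.0, -0.316, -0.024, 0.992, 0.0, 0.0, 0.0]
[-0.103, -0.008, 0.321, 0.0, 0.0, 0.0, -0.205, -0.016, 0.642, 0.0, 0.0, 0.0]
[-0.008, -0.054, 0.331, -0.007, 0.0, 0.0, -0.015, -0.109, 0.661, -0.014, 0.0, 0.0, -0.023, -0.163, 0.992, -0.022, 0.0, 0.0]
[-0.009, -0.097, 0.409, -0.009, 0.0, 0.0, -0.019, -0.193, 0.818, -0.018, 0.0, 0.0]
[0.028, -0.131, 0.315, -0.012, 0.0, 0.0, 0.056, -0.262, 0.63, -0.023, 0.0, 0.0, 0.083, -0.393, 0.946, -0.035, 0.0, 0.0]
[0.313, 0.0, 0.0, 0.0, 0.0, 0.0, 0.625, 0.0, 0.0, 0.0, 0.0, 0.0]
end [ 443.5 -370.1  180.1]
[0.091, 0.0, 0.0, 0.0, 0.0, 0.0, 0.182, 0.0, 0.0, 0.0, 0.0, 0.0, 0.273, 0.0, 0.0, 0.0, 0.0, 0.0]
end [ 443.5 -370.1  147.3]
```

Request:
apply_moves(increments=[-0.105, -0.008, 0.331, 0.0, 0.0, 0.0, -0.211, -0.016, 0.661, 0.0, 0.0, 0.0, -0.316, -0.024, 0.992, 0.0, 0.0, 0.0])

```text
time: 24.0
tcp_pos: [492.8, 45.9, 234.4]
orientation: [0.487, 0.513, -0.488, 0.512]
ft_force: [0.3, -0.3, -1.4]
opening: 15.3
```

Request:
apply_moves(increments=[-0.103, -0.008, 0.321, 0.0, 0.0, 0.0, -0.205, -0.016, 0.642, 0.0, 0.0, 0.0])

```text
time: 24.25
tcp_pos: [494.8, -31.3, 259.1]
orientation: [0.487, 0.513, -0.488, 0.512]
ft_force: [0.3, 0.8, -1.3]
opening: 15.4
```

Request:
apply_moves(increments=[-0.008, -0.054, 0.331, -0.007, 0.0, 0.0, -0.015, -0.109, 0.661, -0.014, 0.0, 0.0, -0.023, -0.163, 0.992, -0.022, 0.0, 0.0])

```text
time: 24.62
tcp_pos: [481.1, -151.2, 261.4]
orientation: [0.469, 0.53, -0.469, 0.529]
ft_force: [-0.4, 0.3, -2.5]
opening: 15.1
```

Request:
apply_moves(increments=[-0.009, -0.097, 0.409, -0.009, 0.0, 0.0, -0.019, -0.193, 0.818, -0.018, 0.0, 0.0])

```text
time: 24.88
tcp_pos: [469.7, -251.6, 263.6]
orientation: [0.454, 0.543, -0.454, 0.542]
ft_force: [1.2, 0.3, -1.1]
opening: 15.2
```

Request:
apply_moves(increments=[0.028, -0.131, 0.315, -0.012, 0.0, 0.0, 0.056, -0.262, 0.63, -0.023, 0.0, 0.0, 0.083, -0.393, 0.946, -0.035, 0.0, 0.0, 0.083, -0.393, 0.946, -0.035, 0.0, 0.0, 0.083, -0.393, 0.946, -0.035, 0.0, 0.0])

```text
time: 25.5
tcp_pos: [443.3, -369.8, 253.8]
orientation: [0.424, 0.567, -0.424, 0.565]
ft_force: [0.3, 0.4, -1.5]
opening: 15.6
```

Request:
apply_moves(increments=[0.313, 0.0, 0.0, 0.0, 0.0, 0.0, 0.625, 0.0, 0.0, 0.0, 0.0, 0.0, 0.625, 0.0, 0.0, 0.0, 0.0, 0.0, 0.625, 0.0, 0.0, 0.0, 0.0, 0.0])

```text
time: 26.0
tcp_pos: [444.2, -369.9, 181.6]
orientation: [0.423, 0.566, -0.424, 0.567]
ft_force: [-0.3, -0.2, -0.9]
opening: 15.7
```

Request:
apply_moves(increments=[0.091, 0.0, 0.0, 0.0, 0.0, 0.0, 0.182, 0.0, 0.0, 0.0, 0.0, 0.0, 0.273, 0.0, 0.0, 0.0, 0.0, 0.0, 0.273, 0.0, 0.0, 0.0, 0.0, 0.0, 0.273, 0.0, 0.0, 0.0, 0.0, 0.0])

```text
time: 26.62
tcp_pos: [443.5, -370.1, 147.0]
orientation: [0.424, 0.566, -0.424, 0.566]
ft_force: [1.2, 0.7, -1.1]
opening: 15.4
```

```bash
python3 - <<'E'
from pl import *
go([([443.5,-370,262],None),([430,-340,375],Rt(-163.6))])
E
```

```text
[-0.319, 0.0, 0.0, 0.0, 0.0, 0.0, -0.637, 0.0, 0.0, 0.0, 0.0, 0.0, -0.956, 0.0, 0.0, 0.0, 0.0, 0.0]
[-0.314, -0.012, -0.091, 0.0, 0.0, 0.0, -0.628, -0.025, -0.181, 0.0, 0.0, 0.0, -0.942, -0.037, -0.272, 0.0, 0.0, 0.0]
end [ 430.  -340.   375.1]
```

Request:
apply_moves(increments=[0, 0, 0, 0, 0, 0, 0, 0, 0, 0, 0, 0, 0, 0, 0, 0, 0, 0, 0, 0, 0, 0, 0, 0, 0, 0, 0, 0, 0, 0], hand=1)

```text
time: 27.25
tcp_pos: [443.5, -370.1, 147.3]
orientation: [0.424, 0.566, -0.424, 0.566]
ft_force: [-0.2, 0.7, -0.1]
opening: 85.3
```

Request:
apply_moves(increments=[0, 0, 0, 0, 0, 0, 0, 0, 0, 0, 0, 0, 0, 0, 0, 0, 0, 0])

```text
time: 27.62
tcp_pos: [443.5, -370.1, 147.3]
orientation: [0.424, 0.566, -0.424, 0.566]
ft_force: [0.1, 0.2, -0.5]
opening: 85.5
```

Request:
apply_moves(increments=[-0.319, 0.0, 0.0, 0.0, 0.0, 0.0, -0.637, 0.0, 0.0, 0.0, 0.0, 0.0, -0.956, 0.0, 0.0, 0.0, 0.0, 0.0])

```text
time: 28.0
tcp_pos: [443.3, -370.0, 263.2]
orientation: [0.424, 0.566, -0.424, 0.566]
ft_force: [0.5, 0.1, 0.7]
opening: 85.5
```

Request:
apply_moves(increments=[-0.314, -0.012, -0.091, 0.0, 0.0, 0.0, -0.628, -0.025, -0.181, 0.0, 0.0, 0.0, -0.942, -0.037, -0.272, 0.0, 0.0, 0.0, -0.942, -0.037, -0.272, 0.0, 0.0, 0.0, -0.942, -0.037, -0.272, 0.0, 0.0, 0.0])

```text
time: 28.62
tcp_pos: [430.0, -340.0, 374.5]
orientation: [0.424, 0.566, -0.424, 0.566]
ft_force: [0.3, -0.9, -0.8]
opening: 85.4
```

```bash
python3 - <<'E'
from m import *
p=read_camera("wrist"); save(p,"w8"); X=cloud(p); hsv=cv2.cvtColor(p["img"],cv2.COLOR_RGB2HSV)
near=(abs(X[...,0]-444)<90)&(abs(X[...,1]+366)<90)
b=X[(X[...,2]>180)&(X[...,2]<196)&near]; print("handle top",len(b),b.mean(0),cv2.minAreaRect(b[:,:2].astype(np.float32)))
b=X[(hsv[...,1]<60)&(X[...,2]>112)&(X[...,2]<136)&near]; print("bar/hooks",len(b),cv2.minAreaRect(b[:,:2].astype(np.float32)),np.median(b[:,2]))
q=read_camera("scene"); X=cloud(q); lifts(q,X); s=ctrl.read_state(); print(s["tcp_pos"],np.degrees(s["joint_positions"]).round())
Q=X[(X[...,2]>96)&(X[...,2]<110)&(X[...,0]>400)&(X[...,0]<520)&(X[...,1]>300)&(X[...,1]<400)]
print("bar",Q.mean(0),cv2.minAreaRect(Q[:,:2].astype(np.float32)))
Q=X[(X[...,2]>76)&(X[...,2]<90)&(X[...,0]>500)&(X[...,0]<560)&(X[...,1]>330)&(X[...,1]<400)]; print("button",len(Q),Q.mean(0),cv2.minEnclosingCircle(Q[:,:2].astype(np.float32)))
save(q,"sc8",(250,330,370,450),6)
cv2.imwrite("pics/c4.png",np.hstack([cv2.resize(cv2.imread("pics/w8.png")[:250,200:500],(420,350)),cv2.resize(cv2.imread("pics/sc8.png"),(350,350))]))
E
```

```text
handle top 361 [ 443.25060011 -370.81495587  189.37295575] ((442.4088439941406, -371.4389953613281), (24.50096321105957, 16.000999450683594), 17.331573486328125)
bar/hooks 2001 ((441.05133056640625, -371.43756103515625), (91.76150512695312, 84.53018951416016), 15.604992866516113) 127.84345732606113
rubber 266 circ [ 683.4 -111.8] 31.3 flat dir(deg) 134 1.6 z 35.2 rowcol [198. 257.]
rubber 311 circ [693.9  25.7] 30.3 flat dir(deg) -127 1.5 z 35.0 rowcol [237. 278.]
rubber 334 circ [634.9 168.7] 29.8 flat dir(deg) -149 1.5 z 34.8 rowcol [267. 323.]
[ 429.66762838 -339.82723049  373.26955083] [-44.  -1.  80.  -0. 102.  30.]
bar [458.40124751 353.94701087 104.06646479] ((457.90252685546875, 353.870849609375), (41.70742416381836, 15.662229537963867), 60.489471435546875)
button 108 [534.62679413 367.92598632  81.87439482] ((533.6696166992188, 365.6063537597656), 18.85890769958496)
```

View pics/c4.png

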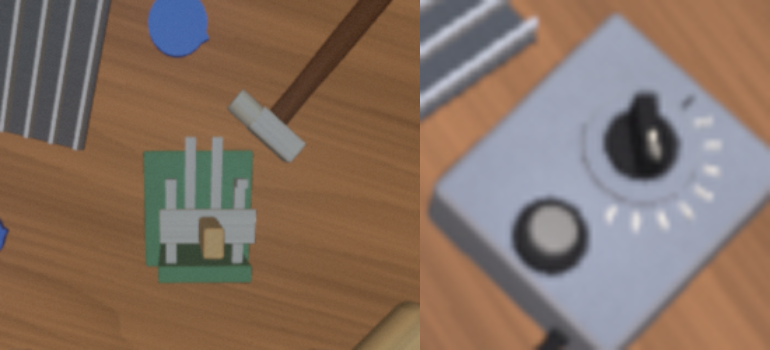

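```bash
python3 - <<'E'
from pl import *
go([([560,-100,375],Rt(-150)),([560,150,350],Rt(-130)),([458.4,353,230],Rt(-118)),([458.4,353,115],None)])
go([([458.4,353,80],None)],15)
E
```

```text
[0.0, 0.246, -0.248, -0.012, 0.0, 0.0, 0.0, 0.493, -0.496, -0.023, 0.0, 0.0, 0.0, 0.739, -0.744, -0.035, 0.0, 0.0, 0.0, 0.985, -0.992, -0.047, 0.0, 0.0]
[0.0, 0.351, -0.262, -0.014, 0.0, 0.0, 0.0, 0.703, -0.524, -0.029, 0.0, 0.0]
[0.038, 0.191, -0.331, -0.02, 0.0, 0.0, 0.077, 0.382, -0.661, -0.041, 0.0, 0.0, 0.115, 0.574, -0.992, -0.061, 0.0, 0.0]
[0.031, 0.205, -0.236, -0.017, 0.0, 0.0, 0.063, 0.41, -0.471, -0.033, 0.0, 0.0, 0.094, 0.615, -0.707, -0.05, 0.0, 0.0]
[0.19, 0.143, -0.331, -0.013, 0.0, 0.0, 0.381, 0.287, -0.661, -0.025, 0.0, 0.0, 0.571, 0.43, -0.992, -0.038, 0.0, 0.0]
[0.143, 0.136, -0.233, -0.01, 0.0, 0.0, 0.286, 0.272, -0.467, -0.019, 0.0, 0.0, 0.429, 0.409, -0.7, -0.029, 0.0, 0.0]
[0.319, 0.0, 0.0, 0.0, 0.0, 0.0, 0.639, 0.0, 0.0, 0.0, 0.0, 0.0, 0.958, 0.0, 0.0, 0.0, 0.0, 0.0]
end [458.4 353.  115. ]
[0.097, 0.0, 0.0, 0.0, 0.0, 0.0, 0.195, 0.0, 0.0, 0.0, 0.0, 0.0, 0.292, 0.0, 0.0, 0.0, 0.0, 0.0]
end [458.4 353.   80. ]
```

Request:
apply_moves(increments=[0.0, 0.246, -0.248, -0.012, 0.0, 0.0, 0.0, 0.493, -0.496, -0.023, 0.0, 0.0, 0.0, 0.739, -0.744, -0.035, 0.0, 0.0, 0.0, 0.985, -0.992, -0.047, 0.0, 0.0])

```text
time: 29.22
tcp_pos: [510.0, -191.3, 373.3]
orientation: [0.38, 0.597, -0.381, 0.595]
ft_force: [-0.7, 0.2, -0.5]
opening: 85.4
```

Request:
apply_moves(increments=[0.0, 0.351, -0.262, -0.014, 0.0, 0.0, 0.0, 0.703, -0.524, -0.029, 0.0, 0.0])

```text
time: 29.48
tcp_pos: [560.3, -98.7, 373.3]
orientation: [0.353, 0.614, -0.353, 0.612]
ft_force: [0.6, -0.5, 0.4]
opening: 85.6
```

Request:
apply_moves(increments=[0.038, 0.191, -0.331, -0.02, 0.0, 0.0, 0.077, 0.382, -0.661, -0.041, 0.0, 0.0, 0.115, 0.574, -0.992, -0.061, 0.0, 0.0])

```text
time: 29.85
tcp_pos: [559.6, 38.9, 359.3]
orientation: [0.292, 0.645, -0.293, 0.643]
ft_force: [0.8, -0.1, 0.5]
opening: 85.1
```

Request:
apply_moves(increments=[0.031, 0.205, -0.236, -0.017, 0.0, 0.0, 0.063, 0.41, -0.471, -0.033, 0.0, 0.0, 0.094, 0.615, -0.707, -0.05, 0.0, 0.0])

```text
time: 30.22
tcp_pos: [559.5, 151.1, 348.0]
orientation: [0.241, 0.666, -0.242, 0.664]
ft_force: [-1.0, 0.5, -0.3]
opening: 85.5
```

Request:
apply_moves(increments=[0.19, 0.143, -0.331, -0.013, 0.0, 0.0, 0.381, 0.287, -0.661, -0.025, 0.0, 0.0, 0.571, 0.43, -0.992, -0.038, 0.0, 0.0])

```text
time: 30.6
tcp_pos: [500.7, 266.8, 278.9]
orientation: [0.201, 0.679, -0.202, 0.677]
ft_force: [0.6, -0.1, 0.5]
opening: 85.2
```

Request:
apply_moves(increments=[0.143, 0.136, -0.233, -0.01, 0.0, 0.0, 0.286, 0.272, -0.467, -0.019, 0.0, 0.0, 0.429, 0.409, -0.7, -0.029, 0.0, 0.0, 0.429, 0.409, -0.7, -0.029, 0.0, 0.0, 0.429, 0.409, -0.7, -0.029, 0.0, 0.0])

```text
time: 31.22
tcp_pos: [458.3, 352.5, 229.2]
orientation: [0.17, 0.686, -0.171, 0.686]
ft_force: [-0.2, -0.4, -0.4]
opening: 85.1
```

```bash
python3 - <<'E'
from m import *
s=ctrl.read_state(); print(s["tcp_pos"],np.degrees(s["joint_positions"]).round())
p=read_camera("wrist"); X=cloud(p); save(p,"w9")
Q=X[(X[...,2]>98)&(X[...,2]<110)&(X[...,0]>400)&(X[...,0]<520)&(X[...,1]>300)&(X[...,1]<400)]
if len(Q): print("bar",len(Q),Q.mean(0),cv2.minAreaRect(Q[:,:2].astype(np.float32)))
E
```

```text
[458.33769701 352.46205715 229.21297876] [32.  4. 89. -0. 87. 60.]
bar 768 [459.2242217  354.57131267 105.70236017] ((458.85919189453125, 353.5827331542969), (41.51222229003906, 13.945561408996582), 61.62294387817383)
```

View pics/w9.png

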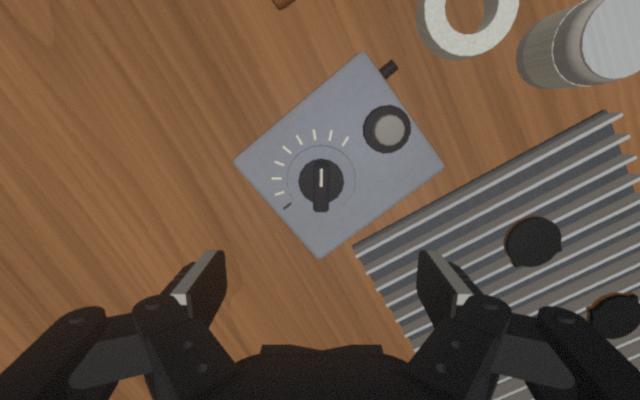

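Request:
apply_moves(increments=[0.319, 0.0, 0.0, 0.0, 0.0, 0.0, 0.639, 0.0, 0.0, 0.0, 0.0, 0.0, 0.958, 0.0, 0.0, 0.0, 0.0, 0.0])

```text
time: 31.65
tcp_pos: [459.6, 352.2, 114.8]
orientation: [0.172, 0.686, -0.171, 0.687]
ft_force: [-0.2, 1.0, -0.2]
opening: 85.3
```

Request:
apply_moves(increments=[0.097, 0.0, 0.0, 0.0, 0.0, 0.0, 0.195, 0.0, 0.0, 0.0, 0.0, 0.0, 0.292, 0.0, 0.0, 0.0, 0.0, 0.0, 0.292, 0.0, 0.0, 0.0, 0.0, 0.0, 0.292, 0.0, 0.0, 0.0, 0.0, 0.0])

```text
time: 32.28
tcp_pos: [458.9, 353.4, 80.8]
orientation: [0.171, 0.686, -0.17, 0.687]
ft_force: [0.4, -0.3, -0.1]
opening: 85.4
```

Request:
apply_moves(increments=[0, 0, 0, 0, 0, 0, 0, 0, 0, 0, 0, 0, 0, 0, 0, 0, 0, 0, 0, 0, 0, 0, 0, 0, 0, 0, 0, 0, 0, 0], hand=-1)

```text
time: 32.9
tcp_pos: [458.2, 353.2, 80.2]
orientation: [0.171, 0.686, -0.17, 0.686]
ft_force: [-2.0, -1.5, 3.3]
opening: 12.8
```

Request:
apply_moves(increments=[0, 0, 0, 0, 0, 0, 0, 0, 0, 0, 0, 0, 0, 0, 0, 0, 0, 0])

```text
time: 33.28
tcp_pos: [458.2, 353.2, 80.2]
orientation: [0.171, 0.686, -0.17, 0.686]
ft_force: [-3.1, -0.6, 5.1]
opening: 12.7
```

```bash
python3 - <<'E'
from pl import *
print(ctrl.read_state()["moment"])
p=[458.4,353,80]
go([(p,Rt(-90)),(p,Rt(-60)),(p,Rt(-30)),(p,Rt(-2)),(p,Rt(9.5)),(p,Rt(14.5))])
E
```

```text
[-0.06320195  0.67684124  0.00106784]
[0.0, 0.0, 0.0, -0.052, 0.0, 0.0, 0.0, 0.0, 0.0, -0.103, 0.0, 0.0, 0.0, 0.0, 0.0, -0.155, 0.0, 0.0]
[0.0, 0.0, 0.0, -0.042, 0.0, 0.0, 0.0, 0.0, 0.0, -0.083, 0.0, 0.0, 0.0, 0.0, 0.0, -0.125, 0.0, 0.0, 0.0, 0.0, 0.0, -0.167, 0.0, 0.0]
[0.0, 0.0, 0.0, -0.042, 0.0, 0.0, 0.0, 0.0, 0.0, -0.083, 0.0, 0.0, 0.0, 0.0, 0.0, -0.125, 0.0, 0.0, 0.0, 0.0, 0.0, -0.166, 0.0, 0.0]
[0.0, 0.0, 0.0, -0.052, 0.0, 0.0, 0.0, 0.0, 0.0, -0.104, 0.0, 0.0, 0.0, 0.0, 0.0, -0.156, 0.0, 0.0]
[0.0, 0.0, 0.0, -0.032, 0.0, 0.0, 0.0, 0.0, 0.0, -0.064, 0.0, 0.0]
[0.0, 0.0, 0.0, -0.028, 0.0, 0.0]
end [458.4 353.   80. ]
```

Request:
apply_moves(increments=[0.0, 0.0, 0.0, -0.052, 0.0, 0.0, 0.0, 0.0, 0.0, -0.103, 0.0, 0.0, 0.0, 0.0, 0.0, -0.155, 0.0, 0.0])

```text
time: 33.65
tcp_pos: [458.6, 353.1, 80.2]
orientation: [-0.002, 0.707, 0.002, 0.707]
ft_force: [-2.7, 0.2, 3.9]
opening: 13.1
```

Request:
apply_moves(increments=[0.0, 0.0, 0.0, -0.042, 0.0, 0.0, 0.0, 0.0, 0.0, -0.083, 0.0, 0.0, 0.0, 0.0, 0.0, -0.125, 0.0, 0.0, 0.0, 0.0, 0.0, -0.167, 0.0, 0.0])

```text
time: 34.15
tcp_pos: [458.9, 353.2, 80.2]
orientation: [-0.185, 0.682, 0.185, 0.683]
ft_force: [-0.2, 0.5, 2.5]
opening: 12.7
```

Request:
apply_moves(increments=[0.0, 0.0, 0.0, -0.042, 0.0, 0.0, 0.0, 0.0, 0.0, -0.083, 0.0, 0.0, 0.0, 0.0, 0.0, -0.125, 0.0, 0.0, 0.0, 0.0, 0.0, -0.166, 0.0, 0.0])

```text
time: 34.65
tcp_pos: [459.2, 353.4, 80.2]
orientation: [-0.354, 0.611, 0.354, 0.613]
ft_force: [0.8, 1.6, 1.3]
opening: 13.1
```

Request:
apply_moves(increments=[0.0, 0.0, 0.0, -0.052, 0.0, 0.0, 0.0, 0.0, 0.0, -0.104, 0.0, 0.0, 0.0, 0.0, 0.0, -0.156, 0.0, 0.0])

```text
time: 35.02
tcp_pos: [459.3, 353.8, 80.2]
orientation: [-0.493, 0.506, 0.493, 0.508]
ft_force: [2.9, 4.2, -0.7]
opening: 12.9
```

Request:
apply_moves(increments=[0.0, 0.0, 0.0, -0.032, 0.0, 0.0, 0.0, 0.0, 0.0, -0.064, 0.0, 0.0, 0.0, 0.0, 0.0, -0.064, 0.0, 0.0, 0.0, 0.0, 0.0, -0.064, 0.0, 0.0])

```text
time: 35.52
tcp_pos: [459.3, 354.0, 80.3]
orientation: [0.54, -0.456, -0.539, -0.458]
ft_force: [2.7, 5.0, -0.9]
opening: 13.2
```

```bash
python3 - <<'E'
from pl import *
s=ctrl.read_state(); r=R.from_quat(s["orientation"]).as_matrix(); print(s["moment"],s["ft_force"],s["tcp_pos"],np.degrees(np.arctan2(-r[0,2],r[1,2])))
E
```

```text
[ 0.86096172 -0.36826205 -0.00989838] [ 2.67695849  4.96190765 -0.88661539] [459.2529007  353.97080161  80.27054771] 9.434758120447084
```

Request:
apply_moves(increments=[0.0, 0.0, 0.0, -0.007, 0.0, 0.0, 0.0, 0.0, 0.0, -0.014, 0.0, 0.0, 0.0, 0.0, 0.0, -0.02, 0.0, 0.0, 0.0, 0.0, 0.0, -0.028, 0.0, 0.0, 0.0, 0.0, 0.0, -0.028, 0.0, 0.0])

```text
time: 36.15
tcp_pos: [459.3, 353.9, 80.3]
orientation: [-0.558, 0.433, 0.559, 0.435]
ft_force: [1.6, 5.3, 0.6]
opening: 13.1
```

```bash
python3 - <<'E'
from pl import *
s=ctrl.read_state(); r=R.from_quat(s["orientation"]).as_matrix(); print(s["moment"],s["ft_force"],s["tcp_pos"],np.degrees(np.arctan2(-r[0,2],r[1,2])))
E
```

```text
[ 0.84870791 -0.24851627 -1.65259322] [1.59646263 5.27927739 0.60704713] [459.25552671 353.9269951   80.32055446] 14.349820550102411
```

```bash
python3 - <<'E'
from pl import *
go([([458.4,353,150],None),([458.4,353,215],None)],40)
E
```

```text
[-0.292, 0.0, 0.0, 0.0, 0.0, 0.0, -0.584, 0.0, 0.0, 0.0, 0.0, 0.0]
[-0.271, 0.0, 0.0, 0.0, 0.0, 0.0, -0.541, 0.0, 0.0, 0.0, 0.0, 0.0]
end [458.4 353.  215. ]
```

Request:
apply_moves(increments=[0, 0, 0, 0, 0, 0, 0, 0, 0, 0, 0, 0, 0, 0, 0, 0, 0, 0, 0, 0, 0, 0, 0, 0, 0, 0, 0, 0, 0, 0], hand=1)

```text
time: 36.78
tcp_pos: [458.4, 353.0, 79.9]
orientation: [0.559, -0.433, -0.559, -0.433]
ft_force: [-0.5, 0.2, 0.6]
opening: 85.2
```

Request:
apply_moves(increments=[-0.292, 0.0, 0.0, 0.0, 0.0, 0.0, -0.584, 0.0, 0.0, 0.0, 0.0, 0.0])

```text
time: 37.02
tcp_pos: [458.0, 352.7, 150.3]
orientation: [-0.559, 0.433, 0.559, 0.432]
ft_force: [0.1, 0.5, 0.6]
opening: 85.2
```

Request:
apply_moves(increments=[-0.271, 0.0, 0.0, 0.0, 0.0, 0.0, -0.541, 0.0, 0.0, 0.0, 0.0, 0.0, -0.541, 0.0, 0.0, 0.0, 0.0, 0.0, -0.541, 0.0, 0.0, 0.0, 0.0, 0.0])

```text
time: 37.52
tcp_pos: [458.2, 352.9, 214.2]
orientation: [-0.559, 0.433, 0.559, 0.432]
ft_force: [0.1, 0.8, 0.5]
opening: 85.3
```

```bash
python3 - <<'E'
from m import *
p=read_camera("wrist"); X=cloud(p); save(p,"w10")
P=X.reshape(-1,3); P=P[(abs(P[:,0]-480)<140)&(abs(P[:,1]-355)<120)]
Q=P[(P[:,2]>98)&(P[:,2]<112)&(np.hypot(P[:,0]-458,P[:,1]-353)<30)]
print("bar",len(Q),Q.mean(0),cv2.minAreaRect(Q[:,:2].astype(np.float32)))
Q=P[(P[:,2]>57)&(P[:,2]<66)]; r=cv2.minAreaRect(Q[:,:2].astype(np.float32)); print("timer",r)
Q=P[(P[:,2]>79)&(P[:,2]<90)&(np.hypot(P[:,0]-535,P[:,1]-367)<25)]; print("button",len(Q),Q.mean(0) if len(Q) else "",cv2.minEnclosingCircle(Q[:,:2].astype(np.float32)) if len(Q) else "")
from pl import *
go([([535,367.5,150],None),([535,367.5,92],None)])
go([([535,367.5,74],None)],4)
go([([535,367.5,190],None),([500,250,280],None)])
E
```

```text
bar 827 [456.41765227 352.77210491 105.79869711] ((457.6531982421875, 353.05865478515625), (41.895931243896484, 13.992168426513672), 10.711002349853516)
timer ((479.25897216796875, 357.07568359375), (163.47195434570312, 139.54483032226562), 10.74714183807373)
button 620 [532.60239416 367.22347647  83.91885801] ((533.564453125, 367.3380432128906), 13.820199012756348)
[0.271, -0.324, -0.022, 0.0, 0.0, 0.0, 0.541, -0.648, -0.044, 0.0, 0.0, 0.0]
[0.242, 0.0, 0.0, 0.0, 0.0, 0.0, 0.484, 0.0, 0.0, 0.0, 0.0, 0.0]
end [535.  367.5  92. ]
[0.03, 0.0, 0.0, 0.0, 0.0, 0.0, 0.06, 0.0, 0.0, 0.0, 0.0, 0.0, 0.09, 0.0, 0.0, 0.0, 0.0, 0.0, 0.12, 0.0, 0.0, 0.0, 0.0, 0.0, 0.15, 0.0, 0.0, 0.0, 0.0, 0.0]
end [535.  367.5  74. ]
[-0.322, 0.0, 0.0, 0.0, 0.0, 0.0, -0.645, 0.0, 0.0, 0.0, 0.0, 0.0, -0.967, 0.0, 0.0, 0.0, 0.0, 0.0]
[-0.25, 0.176, -0.291, 0.0, 0.0, 0.0, -0.5, 0.352, -0.583, 0.0, 0.0, 0.0, -0.75, 0.529, -0.874, 0.0, 0.0, 0.0]
end [500. 250. 280.]
```

View pics/w10.png

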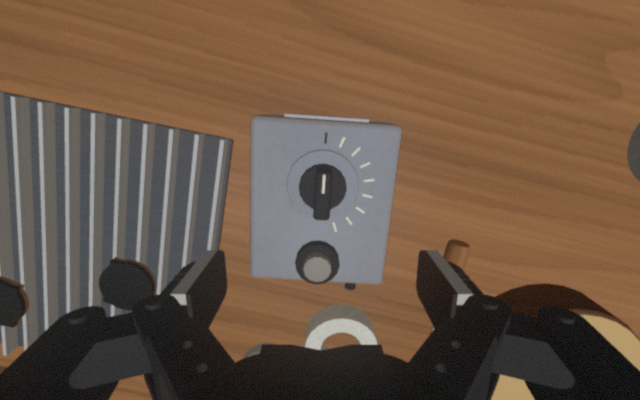

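Request:
apply_moves(increments=[0.271, -0.324, -0.022, 0.0, 0.0, 0.0, 0.541, -0.648, -0.044, 0.0, 0.0, 0.0, 0.541, -0.648, -0.044, 0.0, 0.0, 0.0, 0.541, -0.648, -0.044, 0.0, 0.0, 0.0, 0.541, -0.648, -0.044, 0.0, 0.0, 0.0], hand=-1)

```text
time: 38.2
tcp_pos: [535.0, 368.0, 151.9]
orientation: [0.56, -0.432, -0.559, -0.433]
ft_force: [0.3, 0.1, 1.0]
opening: -0.2
```

Request:
apply_moves(increments=[0.242, 0.0, 0.0, 0.0, 0.0, 0.0, 0.484, 0.0, 0.0, 0.0, 0.0, 0.0, 0.484, 0.0, 0.0, 0.0, 0.0, 0.0, 0.484, 0.0, 0.0, 0.0, 0.0, 0.0])

```text
time: 38.7
tcp_pos: [535.6, 368.1, 94.4]
orientation: [0.56, -0.432, -0.559, -0.433]
ft_force: [0.9, 0.0, 0.5]
opening: 0.4
```

Request:
apply_moves(increments=[0.03, 0.0, 0.0, 0.0, 0.0, 0.0, 0.06, 0.0, 0.0, 0.0, 0.0, 0.0, 0.09, 0.0, 0.0, 0.0, 0.0, 0.0, 0.12, 0.0, 0.0, 0.0, 0.0, 0.0, 0.15, 0.0, 0.0, 0.0, 0.0, 0.0])

```text
time: 39.33
tcp_pos: [535.4, 367.8, 75.7]
orientation: [0.56, -0.432, -0.559, -0.433]
ft_force: [-11.7, -8.2, 29.4]
opening: -0.2
```

Request:
apply_moves(increments=[0, 0, 0, 0, 0, 0, 0, 0, 0, 0, 0, 0])

```text
time: 39.58
tcp_pos: [535.3, 367.7, 75.9]
orientation: [0.56, -0.432, -0.559, -0.433]
ft_force: [-6.6, -4.1, 14.7]
opening: 0.2
```

Request:
apply_moves(increments=[-0.322, 0.0, 0.0, 0.0, 0.0, 0.0, -0.645, 0.0, 0.0, 0.0, 0.0, 0.0, -0.967, 0.0, 0.0, 0.0, 0.0, 0.0])

```text
time: 39.95
tcp_pos: [534.7, 367.3, 190.6]
orientation: [-0.559, 0.433, 0.559, 0.432]
ft_force: [0.7, 0.7, 0.5]
opening: -0.2
```

Request:
apply_moves(increments=[-0.25, 0.176, -0.291, 0.0, 0.0, 0.0, -0.5, 0.352, -0.583, 0.0, 0.0, 0.0, -0.75, 0.529, -0.874, 0.0, 0.0, 0.0, -0.75, 0.529, -0.874, 0.0, 0.0, 0.0, -0.75, 0.529, -0.874, 0.0, 0.0, 0.0], hand=1)

```text
time: 40.58
tcp_pos: [499.9, 250.1, 279.4]
orientation: [-0.559, 0.433, 0.559, 0.433]
ft_force: [-0.5, 0.7, -0.9]
opening: 85.2
```

```bash
python3 - <<'E'
from m import *
for n in ("scene","side"):
    p=read_camera(n); X=cloud(p); print(n); lifts(p,X); save(p,n+"11")
    Q=X[(X[...,2]>96)&(X[...,2]<110)&(np.hypot(X[...,0]-458,X[...,1]-353)<32)]
    if len(Q)>5: print("bar",cv2.minAreaRect(Q[:,:2].astype(np.float32)))
    for t in ["turner","hammer","tin","jar","awl","taperoll"]:
        for d in spot_in(t,p)[:2]: print(t,round(d["confidence"],2),at(X,d["location"]))
s=ctrl.read_state(); print(s["time"],s["tcp_pos"],s["ft_force"],s["opening"])
E
```

```text
scene
rubber 274 circ [ 682.6 -113.7] 30.5 flat dir(deg) -163 2.1 z 35.2 rowcol [198. 257.]
rubber 311 circ [694.4  26.5] 31.0 flat dir(deg) -120 0.7 z 34.9 rowcol [237. 278.]
rubber 331 circ [635.3 169.1] 29.5 flat dir(deg) -123 0.4 z 35.1 rowcol [266. 323.]
bar ((457.6477355957031, 353.6418151855469), (41.51283645629883, 13.175956726074219), 10.838831901550293)
turner 0.93 [ 452.1 -375.   115. ]
turner 0.37 [699.1  34.3  34.1]
hammer 0.78 [ 633.6 -442.4   21.3]
tin 0.87 [733.6 359.2  91.2]
tin 0.25 [460.3 351.3 103.7]
awl 0.7 [544.2 535.   24.6]
taperoll 0.75 [635.7 416.8  17.5]
side
rubber 90 circ [634.3 163.5] 24.6 flat dir(deg) 174 1.2 z 35.4 rowcol [191. 340.]
rubber 131 circ [694.7  22.4] 25.8 flat dir(deg) 27 0.9 z 35.3 rowcol [219. 364.]
rubber 162 circ [ 682.6 -116.7] 26.7 flat dir(deg) -150 0.2 z 35.3 rowcol [252. 371.]
bar ((457.3581237792969, 350.79852294921875), (39.70680618286133, 13.341991424560547), 14.31146240234375)
turner 0.73 [ 448.7 -376.2  144.8]
hammer 0.94 [ 633.6 -460.3   18.4]
hammer 0.73 [ 451.1 -375.5  134.8]
tin 0.57 [707.  323.2  60. ]
tin 0.51 [608.4 -33.8  18.1]
jar 0.75 [ 725.4 -370.3   98.6]
jar 0.16 [ 633.6 -459.7   20.5]
awl 0.58 [535.6 521.9  19.5]
awl 0.51 [683.9  14.   35.5]
taperoll 0.59 [665.7 453.2   7.6]
41.275 [499.96483959 250.0284659  280.05017425] [-0.01756427 -0.2347539  -0.59981091] 85.02614783704811
```

View pics/side11.png

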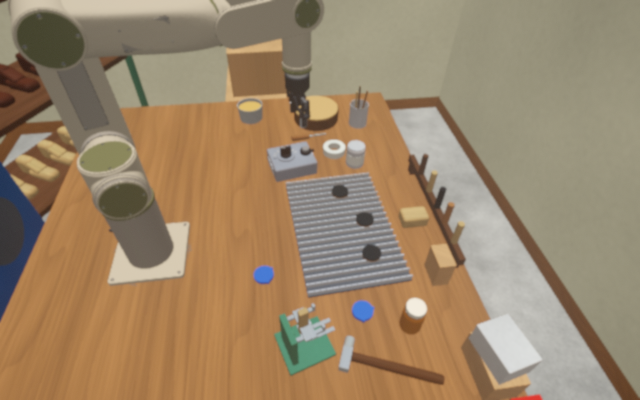

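The picture shows three black lifts flat on the rack at about (340,190), (365,219) and (372,252). The turner is on its hooks at (305,320), and the bystanders are where they started.

```bash
python3 -c "
from cell import ctrl
print(ctrl.hand_in())"
```

```text
the job is handed in; nothing more can be done
None
```

I turned over all three lifts on the rack with the turner, set the knob back to zero, pressed the start button fully down and hung the turner back up. I then handed the job in at about 41 s; `hand_in` gives no verdict.

What the last checks showed:
- **Lifts:** all three lie rubber side up, with their top faces about 35 mm above the table, as they should be when flat. After it was turned, the middle lift was knocked about 45 mm aside while the arm was working on another lift. It stayed flat and well inside the rack, so I left it there.
- **Knob:** the wrist camera put the bar at 10.7° and the timer box at 10.7°, so it is at zero. The last side picture gave 14.3°, but from few pixels; the scene picture gave 10.8°.
- **Button:** it went down about 6 mm under roughly 15 N or more, and full travel takes 5 N.
- **Turner:** it hangs within about 1 mm of where I found it, measured just after I let go of it. The last picture still shows it on the hooks.
- **Bystanders:** they look unmoved in the last picture. The detector's positions for them shift by about 15 to 20 mm between shots, so that is a judgement by eye. The jar was not reported in the last scene shot but was in the side shot, near its starting place.

The gripper is open and clear of everything.

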